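# Put the scrubbing brush away in the balcony chest with the folding lid stay

### The arm

A 7-joint arm with a two-finger parallel gripper is mounted at the origin on the work surface. World frame = base frame: x ahead of the robot, y to its left, z up, the work surface at z = 0. Lengths are in m, angles in rad, forces in N, time in s.
With the tool pointing down it reaches from about 0.4 to 0.85 m from the base axis. Payload 10.4 kg.
Tool frame: the origin (TCP) lies on the front face of the gripper's body, between the roots of the fingers; the fingertips stand 70 mm ahead of it and the grasp point (between the pads) lies 51 mm ahead of it (r.grip_point_offset is the y of the grasp point in the tool frame, in m); y points along the fingers, x is the direction in which the jaws open and shut, and the axes are right-handed (so a half turn about y gives the same grasp; the last joint's range is limited). The gripper opens to 87 mm and grips with 3 to 60 N. Pads are 19 mm wide; open, the fingers measure 117 mm over their backs; the gripper's body (75 mm by 190 mm) begins 51 mm behind the grasp point.
Start: joints at [1.299, 0.332, -0.065, 1.46, 0.022, 1.35, -0.088], TCP at [0.154, -0.606, 0.292] pointing down, gripper open.
Joint ranges: [-2.6, 2.6], [-0.5, 2.12], [-1.47, 1.34], [0.16, 2.42], [-1.27, 4.41], [0.06, 2.06], [-2.6, 2.6]. Speed limits (rad/s): [2.22, 2.22, 2.79, 2.79, 3.14, 3.14, 3.14].

### API

Orientations are given as a rotation vector (axis times angle).
In Python, from station import r gives the robot as it stands.
- The arm moves only by the tool step_arm, never from a script. Its argument "increments" is a list of rows, each an object of numbers: "dx", "dy", "dz": the shift along the tool's x, y, z in cm; "ax", "ay", "az": the turn, a rotation vector about the tool's x, y, z in units of 5 degrees (1.0 is 5 degrees). In form: [{"dx": .., "dy": .., "dz": .., "ax": .., "ay": .., "az": ..}, ...]. A call has 1 to 5 rows; each row is the pose to reach, as a shift and turn from the pose commanded when the call began, along the tool's axes at that moment; what a row does not reach only later rows make up. A row lasts 1/12 s, in which the tool goes at most 41.7 mm and 7.16 degrees, less where a joint would pass 70% of its speed; a pose out of reach is approached as far as the arm can. A call with a gripper value outside its range is refused whole. "grip" is the finger opening in cm, from 0 to 8.7, set as the call begins (left out, the last holds). The fingers move at their own pace and stop on an object; "newtons" is the grip in N (left out, the last holds). Time passes only in rows, so rows that repeat a pose let the fingers close. It gives the time, the measured TCP pose, the force and the opening at its end, in the units of the state.
- r.observe(): the state, without advancing time (a new reading comes with each control period).
- r.get_image(name): name is "scene" or "side" or "wrist"; returns a dict with "img" (480x640x3 uint8, blue, green, red), "depth" (480x640 float32, m along the optical axis (not along the pixel's ray), 0 where there is no reading), "fx", "fy", "cx", "cy" (pixels), "pose" (4x4, takes a point from camera to world coordinates); the wrist camera has in their place "mount" (4x4, takes a point from camera to tool coordinates, whose origin is the TCP and whose axes are the tool frame's). Camera axes: x right, y down, z forward; pixel columns grow to the right and rows downward; lengths in m; the calibration is good to about 2 mm. A picture is of the moment at which its call begins: read the wrist's pose just before it.
- r.hand_in(): hands the job in, once; it reports no verdict.
The state is a dict: "clock": time; "joints": joint angles; "dq": joint speeds; "joint_efforts": joint torques, N m; "tool_pos": TCP position; "tcp_rot": TCP orientation; "contact_force": force on the tool from outside, world axes, zero at the start; "moment": the same for the moment, N m; "opening": finger opening in m.
Only numpy, scipy, OpenCV 4.12 (cv2) and the standard library are available. Lean on these libraries where they do the work, as an engineer would, in place of code of your own. Each camera call takes 0.05 s, during which the arm holds its last target. There are 200 camera calls.

### The job

Raise the lid of the grey balcony chest (it has a blue pull bar) until the folding stay locks straight and holds the lid by itself. Then lift the scrubbing brush up off its two prongs and set it down in the chest, bristles on the floor. Finally break the stay's knee, where the red knob is, and let the lid down gently under control, never letting it fall, until it is fully shut; do not push the flowerpots, dish or bottle about.

Things in the scene. Friction and masses are not known exactly. Their poses are not given: they have to be found in the camera images.
- chest: Grey plastic open-topped chest, fixed, outside 190 (x) x 260 (y) x 100 (z) mm, walls and floor 5 mm thick. Origin: centre of its underside; x points from the front (blue bar side) to the lid's hinge, y along the hinge. The folding stay is on its -y side.
- lid_hinge (a point): Middle of the lid's hinge line: chest frame (95, 0, 100) mm, along chest y. The point turns with the chest, not with the lid.
- lid (a joint): Lid angle in rad: 0 shut, 1.475 standing open, almost upright, on the locked stay. White lid panel, 193 x 262 x 10 mm, 0.6 kg, lightly damped: unsupported it falls shut. Keep the arm clear of the standing lid when reaching into the chest.
- lid_bar (a point): Middle of the blue round pull bar (12 mm thick, 110 mm long, along chest y) 40 mm out from the lid's front edge, in the lid's plane. Shut: chest (-137, 0, 105) mm, 5 mm above the hinge. It circles the hinge line at 232 mm radius, up and back. 36 mm free between it and the chest's front wall.
- knee (a joint): Knee of the stay, rad: 0 folded (lid shut), 2.50 links straight, 2.62 past straight on its stop = locked. Its spring always pushes towards locked: a lid let go above about 1.4 rad snaps over by itself; below 1.25 rad it falls. Breaking takes about 3 N on the knob towards the chest's front (-x); lifting the lid does not break it. Above about 2.1 it springs back; below 1.7 the lid's weight folds it.
- stay_knob (a point): On the axis of the knee's red round knob (16 mm thick, 62 mm long, along chest y), 17 mm from its outer end, 60 mm beside the chest's side wall. Circles point stay_foot at 96 mm radius in the chest's x-z plane: folded at chest (-95, -190, 40) mm, locked at (50, -190, 132) mm. Guiding it along this circle, forward and down, lowers the lid with it; it turns within a light grip.
- stay_foot (a point): Centre of the knob's circle: on the axis of the stay's lower pivot, chest frame (0, -190, 50) mm. There is no material at this point; the pivot is on the side wall beside it. The point turns with the chest.
- stand: Fixed stand: white base plate 130 x 130 x 10 mm, two chrome wire prongs (7 mm thick) at y = +30 and -30 mm, reaching from uprights at x = +62 mm, 158 mm high, towards -x; their flat seats lie at x = -10 to 10 mm, wire axis 138 mm above the table; the tips turn up 10 mm, ending at x = -20 mm. Origin: on the table below the seats.
- brush: Scrubbing brush, about 0.14 kg: yellow bristle block 44 x 104 x 22 mm below, wooden back 50 x 112 x 18 mm, black rubber bridge handle above. Origin: centre of the bristles' underside; y along its length, z up. It hangs by the handle on both prongs.
- brush_bar (a point): Middle of the brush's black rubber handle bar, 80 mm above the bristles' underside; round, 16 mm thick, along the brush's y; 94 mm between the axes of its end posts; 32 mm free between it and the wooden back. The prongs pass under it at 30 mm either side of this point: lift 13 to 22 mm, draw it 60 mm along the stand's -x, off the prongs.
- pots: Bystander: two stacked plastic flowerpots (terracotta colour and green), 112 mm wide, 116 mm high; origin under the centre.
- dish: Bystander: white ceramic dish, 130 mm wide, 30 mm high; origin under the centre.
- bottle: Bystander: blue plastic bottle, 68 mm wide, 190 mm high; origin under the centre.
Mind the look-alikes: they are no part of the job. Of the things that look like the brush, the middle-sized one is meant.

How it is judged:
On the way, in this order (a step that is already met when the one before it is completed fails the run):
1. the lid stands open on its locked stay (knee past straight), let go by the gripper (value of joint knee above 2.55 rad and value of joint lid above 1.4 rad and contact force between the fingers and chest below 0.2 N), for 0.3 s.
2. the brush stands in the chest on its bristles, released, while the stay is still locked (value of joint knee above 2.55 rad and value of joint lid above 1.4 rad and x of brush in the frame of chest between -0.09 and 0.09 m and y of brush in the frame of chest between -0.125 and 0.125 m and z of brush in the frame of chest below 0.02 m and angle between brush's own z axis and vertical below 0.3 rad and contact force between the fingers and brush below 0.1 N and linear speed of brush below 0.03 m/s), for 0.2 s.
3. the stay's knee is broken while the lid is still up (value of joint knee below 2.3 rad and value of joint lid above 0.7 rad), for 0.05 s.
At the end, for the whole second after the job is handed in: The lid is shut to within 0.03 rad, and the brush is inside the chest, upright within 0.3 rad, with its underside less than 20 mm above the chest's underside, at rest (value of joint lid below 0.03 rad and x of brush in the frame of chest between -0.09 and 0.09 m and y of brush in the frame of chest between -0.125 and 0.125 m and z of brush in the frame of chest below 0.02 m and angle between brush's own z axis and vertical below 0.3 rad and linear speed of brush below 0.03 m/s); the robot touches nothing.
It fails at once if the lid falls (closes faster than 1.8 rad/s) (velocity of joint lid below -1.8 rad/s).
It fails at once if the brush is dropped or thrown (faster than 0.8 m/s out of the fingers) (contact force between the fingers and brush below 0.05 N and linear speed of brush above 0.8 m/s).
It fails at once if a bystander is pushed more than 30 mm from its place (distance of any of pots, dish, bottle from where it was at the start of the episode above 0.03 m).
It also fails if it takes over 72 s, if anything falls off the work surface, if the arm or the gripper's body presses on something with over 40 N, if the wrist force passes 120 N, or if a joint passes its speed limit or range.

## Working session

There is one attempt and no reset: what is moved stays moved. The work goes in short steps, Python scripts to look and compute and a tool call to move; the robot and the scene stay as the last step left them, time stands still between calls to the robot, and variables do not carry over. Pictures are saved under pics/ and viewed, about 8 in all and at most 12, crops included, and the job is handed in when it is done.

Besides the shell and the picture viewer there is one more tool, called in YAML: its name, and indented under it one key for each argument. step_arm: Moves the arm, as the interface text tells. Its arguments: {"type":"object","properties":{"increments":{"type":"array"},"grip":{"type":"number"},"newtons":{"type":"number"}},"required":["increments"]}

```bash
mkdir -p pics; ls
cat > h.py <<'E'
import numpy as np, cv2, pickle
from scipy.spatial.transform import Rotation as R
def grab(r,name,f):
    s=r.observe(); d=r.get_image(name)
    if 'mount' in d:
        T=np.eye(4);T[:3,:3]=R.from_rotvec(s['tcp_rot']).as_matrix();T[:3,3]=s['tool_pos'];d['pose']=T@d['mount']
    pickle.dump(d,open('pics/'+f+'.pkl','wb')); cv2.imwrite('pics/'+f+'.png',d['img']); return d
def load(f): return pickle.load(open('pics/'+f+'.pkl','rb'))
def P(d,u,v,w=1):
    z=d['depth'][v-w:v+w+1,u-w:u+w+1]; z=np.median(z[z>0]) if (z>0).any() else np.nan
    return (d['pose']@np.array([(u-d['cx'])/d['fx']*z,(v-d['cy'])/d['fy']*z,z,1]))[:3].round(4)
def cloud(d):
    v,u=np.mgrid[:480,:640]; z=d['depth']
    p=np.stack([(u-d['cx'])/d['fx']*z,(v-d['cy'])/d['fy']*z,z,np.ones_like(z)],-1)@d['pose'].T
    p=p[...,:3]; p[z<=0]=np.nan; return p
E
python3 - <<'E'
from station import r
from h import *
for n in('scene','side'):
    d=grab(r,n,n+'0'); print(n,d['fx'],d['pose'].round(3).tolist())
d=grab(r,'wrist','wrist0');print(d['mount'].round(4).tolist(),d['fx'])
s=r.observe();print(s)
E
```

```text
pics
scene 507.51321990203115 [[0.011, 0.624, -0.782, 1.562], [1.0, -0.018, -0.0, 0.016], [-0.014, -0.782, -0.624, 0.996], [0.0, 0.0, 0.0, 1.0]]
side 446.44741803786496 [[-0.812, -0.343, 0.473, -0.002], [-0.584, 0.486, -0.65, 0.665], [-0.007, -0.804, -0.595, 0.715], [0.0, 0.0, 0.0, 1.0]]
[[1.0, 0.0004, -0.0013, 0.0001], [0.0013, -0.2429, 0.97, -0.0918], [0.0, -0.9701, -0.2429, 0.0665], [0.0, 0.0, 0.0, 1.0]] 387.610871444897
{'clock': 0.15, 'joints': array([ 1.29940975,  0.33272072, -0.06470932,  1.46073807,  0.02162434,
        1.34990477, -0.08848444]), 'dq': array([-1.05322405e-03, -1.49602376e-03, -3.73179225e-04, -3.88269365e-03,
        1.60748070e-03,  8.70939774e-04, -3.90147483e-05]), 'joint_efforts': array([ 3.01035698e-04, -6.23636556e+01,  2.41017190e-02, -3.90140998e+01,
       -6.13546930e-02,  3.72143195e-02,  1.55471903e-04]), 'tool_pos': array([ 0.15384093, -0.60554765,  0.29164536]), 'tcp_rot': array([-1.31606234,  1.02460725, -1.02312662]), 'contact_force': array([ 0.38741974,  0.40679184, -0.24682061]), 'moment': array([ 0.02884041, -0.01934338,  0.05618397]), 'opening': 0.08708125504917849}
```

View pics/scene0.png

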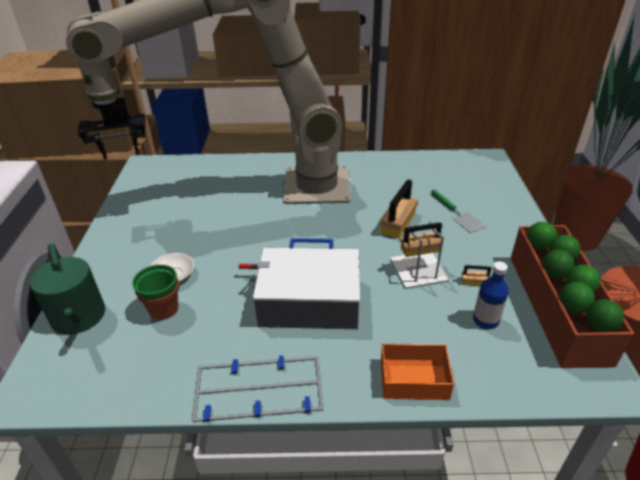

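View pics/side0.png

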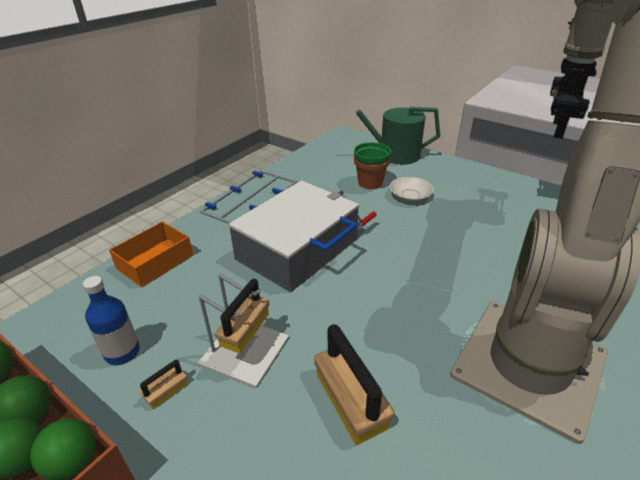

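Look-alikes: large brush on the table (scene 400,215 / side 355,385), small one (476,276 / 165,383), and the middle one hanging on the prongs (421,243 / 243,318). I choose the one on the stand. Chest lid at scene (308,273), bar (312,243), knob (248,266).

```bash
cat > m.py <<'E'
from h import *
def box(p,c):
    q=p[:,:2].astype(np.float32); (cx,cy),(w,h),a=cv2.minAreaRect(q*1000)
    return np.round([cx,cy,w,h,a],1)
for n in('scene0','side0'):
    d=load(n);p=cloud(d);b=d['img'].astype(int);hsv=cv2.cvtColor(d['img'],cv2.COLOR_BGR2HSV).astype(int)
    H,S,V=hsv[...,0],hsv[...,1],hsv[...,2]
    X,Y,Z=p[...,0],p[...,1],p[...,2]
    def rep(nm,m,k=True):
        m=m.astype(np.uint8)
        nn,l,st,_=cv2.connectedComponentsWithStats(m)
        for i in range(1,nn):
            if st[i,4]<25: continue
            q=p[l==i]; q=q[~np.isnan(q[:,0])]
            if len(q)<20: continue
            lo,hi=np.percentile(q[:,2],[2,98])
            print(n,nm,len(q),'med',np.median(q,0).round(3),'z',lo.round(3),hi.round(3),'rect',box(q,0),'px',st[i,:4])
    ok=~np.isnan(X)&(X>0.2)
    rep('lid',ok&(Z>.095)&(Z<.125)&(S<40)&(V>120))
    rep('blue',ok&(H>100)&(H<130)&(S>150)&(V>60)&(Z>.06))
    rep('red',ok&((H<6)|(H>174))&(S>160)&(V>80)&(abs(Y)<.5))
    rep('black',ok&(V<45)&(Z>.05)&(Y>.1)&(Y<.5)&(Z<.3))
    rep('base',ok&(Z>.005)&(Z<.02)&(S<40)&(V>140))
    rep('dish',ok&(Z>.012)&(Z<.04)&(S<60)&(V>140)&(Y<-.1))
    rep('pots',ok&(Z>.02)&(Z<.13)&(S>100)&(Y<-.2)&(Y>-.6))
    rep('wood',ok&(H>8)&(H<22)&(S>70)&(V>80)&(Z>.03)&(Z<.2)&(Y>.1)&(Y<.45))
E
python3 m.py
python3 - <<'E'
from h import *
a=load('scene0')['img'][190:330,220:520];b=load('side0')['img'][260:420,120:320]
a=cv2.resize(a,None,fx=2.6,fy=2.6,interpolation=2);b=cv2.resize(b,(400,320),interpolation=2)
cv2.imwrite('pics/c1.png',cv2.resize(load('side0')['img'][190:390,180:400],None,fx=2.7,fy=2.7,interpolation=2))
E
```

```text
scene0 lid 5218 med [ 0.598 -0.021  0.11 ] z 0.106 0.114 rect [586.5 -24.5 269.1 198.8  87.7] px [253 248 107  55]
scene0 blue 137 med [ 0.455 -0.007  0.11 ] z 0.104 0.115 rect [467.7 -14.3 116.1  40.6  85.5] px [290 239  43   9]
scene0 blue 460 med [0.683 0.433 0.129] z 0.1 0.159 rect [679.4 431.9  61.3  37.3  72.8] px [481 276  27  28]
scene0 red 34 med [ 0.487 -0.203  0.045] z 0.039 0.049 rect [ 487.8 -202.    11.2   30.9    8.7] px [240 265  12   3]
scene0 black 223 med [0.292 0.241 0.122] z 0.064 0.13 rect [256.  258.2  18.8 126.2  58.7] px [389 183  21  39]
scene0 black 177 med [0.465 0.277 0.152] z 0.116 0.158 rect [461.9 290.8  14.9 103.1  12.7] px [404 224  37  18]
scene0 black 36 med [0.523 0.445 0.057] z 0.051 0.062 rect [522.3 441.8  64.1  11.1  81.2] px [465 266  25   4]
scene0 base 26 med [0.225 0.474 0.006] z 0.005 0.008 rect [226.  475.7  24.5  42.4  49.6] px [458 214   9   9]
scene0 base 797 med [0.496 0.314 0.01 ] z 0.005 0.015 rect [472.8 297.9 122.6 135.9  11.7] px [398 253  51  34]
scene0 base 106 med [0.424 0.248 0.011] z 0.007 0.014 rect [422.4 257.3  25.2  76.
[... 4564 characters left out ...]
158  31]
side0 dish 492 med [ 0.482 -0.453  0.021] z 0.012 0.032 rect [ 466.7 -423.7  126.9  119.    26.5] px [390 177  44  21]
side0 pots 1616 med [ 0.597 -0.418  0.088] z 0.023 0.122 rect [ 639.7 -476.8  179.3  249.1    3.8] px [354 119  58  66]
side0 pots 25 med [ 0.473 -0.211  0.046] z 0.04 0.049 rect [ 475.3 -210.7   18.6   12.3   81.2] px [370 211   6   7]
side0 wood 1662 med [0.832 0.229 0.047] z 0.031 0.061 rect [839.8 224.1 150.7 116.1  87. ] px [109 221  82  57]
side0 wood 1096 med [0.443 0.304 0.109] z 0.094 0.112 rect [452.9 295.7  49.5 109.9  12.4] px [215 298  54  49]
side0 wood 1806 med [0.247 0.276 0.058] z 0.041 0.061 rect [249.1 272.2  47.3 136.7  61.3] px [314 351  53  74]
```

View pics/c1.png

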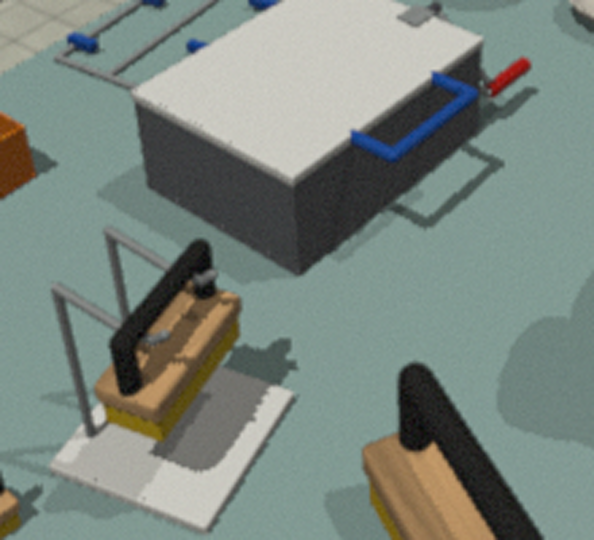

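The crop confirms it: the middle-sized brush hangs from its handle on the prongs (crop 160,310), with the uprights on the far (+x) side. The red knob is at crop (510,75).

```bash
cat > m2.py <<'E'
from h import *
from scipy.optimize import minimize_scalar
pts={'lid':[],'bar':[],'knob':[]}
for n in('scene0','side0'):
    d=load(n);p=cloud(d);hsv=cv2.cvtColor(d['img'],cv2.COLOR_BGR2HSV).astype(int)
    H,S,V=hsv[...,0],hsv[...,1],hsv[...,2];X,Y,Z=p[...,0],p[...,1],p[...,2]
    near=(X>.4)&(X<.72)&(Y>-.3)&(Y<.2)
    m={'lid':near&(Z>.1)&(Z<.12)&(S<40)&(V>120),'bar':near&(H>100)&(H<130)&(S>130)&(Z>.09)&(Z<.125),'knob':near&((H<8)|(H>172))&(S>130)&(Z>.02)&(Z<.07)}
    for k in m:
        mm=m[k].astype(np.uint8)
        if k=='lid': mm=cv2.morphologyEx(mm,cv2.MORPH_OPEN,np.ones((3,3)))
        q=p[mm>0]; pts[k].append(q)
def span(q,a,lo=.7,hi=99.3):
    c,s=np.cos(a),np.sin(a); u=q[:,0]*c+q[:,1]*s; v=-q[:,0]*s+q[:,1]*c
    return np.percentile(u,[lo,hi]),np.percentile(v,[lo,hi])
for nm,q in (('scene',pts['lid'][0]),('side',pts['lid'][1]),('both',np.vstack(pts['lid']))):
    f=lambda a:np.ptp(span(q,a)[0])*np.ptp(span(q,a)[1])
    a=min(np.linspace(-.15,.1,126),key=f)
    u,v=span(q,a);print(nm,'yaw',round(a,3),'u',u.round(3),'v',v.round(3), 'z',np.median(q[:,2]).round(4))
    for k in('bar','knob'):
        for i in(0,1):
            uu,vv=span(pts[k][i],a,2,98); print('   ',k,i,uu.round(3),vv.round(3),np.percentile(pts[k][i][:,2],[2,50,98]).round(4))
    uc,vc=u.mean()+.0015,v.mean(); print('   chest origin',(uc*np.cos(a)-vc*np.sin(a)).round(4),(uc*np.sin(a)+vc*np.cos(a)).round(4))
print(R.from_rotvec([-1.31606234,1.02460725,-1.02312662]).as_matrix().round(3))
E
python3 m2.py
```

```text
scene yaw -0.058 u [0.493 0.683] v [-0.116  0.142] z 0.1099
    bar 0 [0.449 0.486] [-0.045  0.07 ] [0.1039 0.1096 0.1145]
    bar 1 [0.441 0.485] [-0.043  0.073] [0.1029 0.1096 0.1132]
    knob 0 [0.49  0.502] [-0.191 -0.158] [0.0399 0.0454 0.0495]
    knob 1 [0.48  0.491] [-0.189 -0.132] [0.0397 0.046  0.0489]
   chest origin 0.5891 -0.0214
side yaw -0.054 u [0.488 0.678] v [-0.118  0.141] z 0.1105
    bar 0 [0.449 0.486] [-0.047  0.068] [0.1039 0.1096 0.1145]
    bar 1 [0.441 0.486] [-0.044  0.071] [0.1029 0.1096 0.1132]
    knob 0 [0.489 0.501] [-0.193 -0.16 ] [0.0399 0.0454 0.0495]
    knob 1 [0.48 0.49] [-0.19  -0.134] [0.0397 0.046  0.0489]
   chest origin 0.5841 -0.0199
both yaw -0.05 u [0.489 0.683] v [-0.12   0.139] z 0.1103
    bar 0 [0.449 0.487] [-0.049  0.066] [0.1039 0.1096 0.1145]
    bar 1 [0.441 0.486] [-0.046  0.07 ] [0.1029 0.1096 0.1132]
    knob 0 [0.488 0.5  ] [-0.195 -0.162] [0.0399 0.0454 0.0495]
    knob 1 [0.479 0.489] [-0.192 -0.136] [0.0397 0.046  0.0489]
   chest origin 0.5869 -0.0203
[[ 0.246 -0.     0.969]
 [-0.969  0.001  0.246]
 [-0.001 -1.    -0.   ]]
```

```bash
cat >> h.py <<'E'
import json
from scipy.spatial.transform import Slerp
CH=np.array([.5866,-.0205]); YAW=-.055
def ch(x,y,z): c,s=np.cos(YAW),np.sin(YAW); return np.array([CH[0]+c*x-s*y,CH[1]+s*x+c*y,z])
def rot(psi,tilt=0):  # tool down, jaws at yaw psi; tilt>0 leans hand to -z_tool side (fingers to +z side)
    x=np.array([np.cos(psi),np.sin(psi),0]); y=np.array([0,0,-1.]); z=np.cross(x,y)
    return R.from_matrix(np.stack([x,y,z],1))*R.from_rotvec([tilt,0,0])
def pose(grasp,psi,tilt=0):
    q=rot(psi,tilt); return np.asarray(grasp)-q.apply([0,.051,0]),q
def plan(p,q,wps,step=.036,dec=1):
    rows=[];cur=(p,q)
    for w in wps:
        st=w[2] if len(w)>2 else step
        n=int(max(np.ceil(max(np.linalg.norm(w[0]-cur[0])/st,(cur[1].inv()*w[1]).magnitude()/np.radians(6.6))-.05),1))
        sl=Slerp([0,1],R.concatenate([cur[1],w[1]]))
        for i in range(1,n+1): rows.append((cur[0]+(w[0]-cur[0])*i/n,sl(i/n)))
        cur=(w[0],w[1])
    for k in range(0,len(rows),5):
        out=[]
        for P_,Q_ in rows[k:k+5]:
            d=q.inv().apply(P_-p)*100; a=np.degrees((q.inv()*Q_).as_rotvec())/5
            v=np.round(np.r_[d,a],dec); out.append(v)
        print(json.dumps([{n:float(x) for n,x in zip(('dx','dy','dz','ax','ay','az'),v) if x!=0} for v in out]))
        v=out[-1]; p=p+q.apply(v[:3]/100); q=q*R.from_rotvec(np.radians(v[3:]*5))
    print('end',p.round(4),q.as_matrix().round(3).tolist())
    return p,q
def now(r):
    s=r.observe(); print('t',round(s['clock'],2),'p',s['tool_pos'].round(4),'F',s['contact_force'].round(1),'open',round(s['opening'],4),'q',s['joints'].round(2)); return s['tool_pos'],R.from_rotvec(s['tcp_rot'])
E
python3 - <<'E'
from station import r
from h import *
p,q=now(r); b=ch(-.137,0,.105); print(b)
plan(p,q,[(np.array([.34,-.42,.29]),rot(-.9)),pose(ch(-.137,-.18,.23),-.4),pose(b+[0,0,.07],YAW)])
E
```

```text
t 0.15 p [ 0.1538 -0.6055  0.2916] F [ 0.4  0.4 -0.2] open 0.0871 q [ 1.3   0.33 -0.06  1.46  0.02  1.35 -0.09]
[ 0.44980716 -0.0129688   0.105     ]
[{"dx": -1.7, "dz": 2.8, "ay": -0.6}, {"dx": -3.3, "dz": 5.7, "ay": -1.2}, {"dx": -5.0, "dy": 0.1, "dz": 8.5, "ay": -1.8}, {"dx": -6.7, "dy": 0.1, "dz": 11.3, "ay": -2.4}, {"dx": -8.4, "dy": 0.1, "dz": 14.1, "ay": -3.0}]
[{"dx": -0.9, "dz": 3.2, "ay": -0.6}, {"dx": -1.7, "dy": 0.1, "dz": 6.4, "ay": -1.2}, {"dx": -2.6, "dy": 0.1, "dz": 9.5, "ay": -1.8}, {"dx": -4.8, "dy": 0.2, "dz": 12.3, "ay": -2.7}, {"dx": -6.9, "dy": 0.3, "dz": 15.2, "ay": -3.5}]
[{"dx": -1.2, "dy": 0.2, "dz": 3.3, "ay": -0.8}, {"dx": -2.4, "dy": 0.3, "dz": 6.7, "ay": -1.6}, {"dx": -3.6, "dy": 0.4, "dz": 10.0, "ay": -2.4}, {"dx": -4.7, "dy": 0.6, "dz": 13.4, "ay": -3.2}, {"dx": -5.9, "dy": 0.7, "dz": 16.7, "ay": -4.1}]
[{"dx": -1.0, "dy": 0.9, "dz": 2.8, "ay": -0.6}, {"dx": -2.0, "dy": 1.8, "dz": 5.7, "ay": -1.3}, {"dx": -3.0, "dy": 2.8, "dz": 8.5, "ay": -1.9}, {"dx": -4.0, "dy": 3.7, "dz": 11.3, "ay": -2.6}, {"dx": -5.1, "dy": 4.6, "dz": 14.1, "ay": -3.3}]
[{"dx": -0.1, "dy": 0.9, "dz": 3.0, "ay": -0.6}]
end [ 0.4499 -0.0131  0.2262] [[0.998, -0.0, 0.057], [-0.057, 0.001, 0.998], [-0.0, -1.0, 0.001]]
```

step_arm:
  increments:
    - {"dx": -1.7,"dz": 2.8,"ay": -0.6}
    - {"dx": -3.3,"dz": 5.7,"ay": -1.2}
    - {"dx": -5.0,"dy": 0.1,"dz": 8.5,"ay": -1.8}
    - {"dx": -6.7,"dy": 0.1,"dz": 11.3,"ay": -2.4}
    - {"dx": -8.4,"dy": 0.1,"dz": 14.1,"ay": -3.0}
  grip: 4.5
  newtons: 15

```text
invalid input
```

step_arm:
  increments:
    - {"dx": -0.9,"dz": 3.2,"ay": -0.6}
    - {"dx": -1.7,"dy": 0.1,"dz": 6.4,"ay": -1.2}
    - {"dx": -2.6,"dy": 0.1,"dz": 9.5,"ay": -1.8}
    - {"dx": -4.8,"dy": 0.2,"dz": 12.3,"ay": -2.7}
    - {"dx": -6.9,"dy": 0.3,"dz": 15.2,"ay": -3.5}

```text
invalid input
```

step_arm:
  increments:
    - {"dx": -1.2,"dy": 0.2,"dz": 3.3,"ay": -0.8}
    - {"dx": -2.4,"dy": 0.3,"dz": 6.7,"ay": -1.6}
    - {"dx": -3.6,"dy": 0.4,"dz": 10.0,"ay": -2.4}
    - {"dx": -4.7,"dy": 0.6,"dz": 13.4,"ay": -3.2}
    - {"dx": -5.9,"dy": 0.7,"dz": 16.7,"ay": -4.1}

```text
invalid input
```

step_arm:
  increments:
    - {"dx": -1.0,"dy": 0.9,"dz": 2.8,"ay": -0.6}
    - {"dx": -2.0,"dy": 1.8,"dz": 5.7,"ay": -1.3}
    - {"dx": -3.0,"dy": 2.8,"dz": 8.5,"ay": -1.9}
    - {"dx": -4.0,"dy": 3.7,"dz": 11.3,"ay": -2.6}
    - {"dx": -5.1,"dy": 4.6,"dz": 14.1,"ay": -3.3}

```text
invalid input
```

step_arm:
  increments:
    - {"dx": -0.1,"dy": 0.9,"dz": 3.0,"ay": -0.6}
    - {"dx": -0.1,"dy": 0.9,"dz": 3.0,"ay": -0.6}

```text
invalid input
```

step_arm:
  increments:
    - {"dx": -1.7,"dy": 0,"dz": 2.8,"ax": 0,"ay": -0.6,"az": 0}
    - {"dx": -3.3,"dy": 0,"dz": 5.7,"ax": 0,"ay": -1.2,"az": 0}
    - {"dx": -5.0,"dy": 0.1,"dz": 8.5,"ax": 0,"ay": -1.8,"az": 0}
    - {"dx": -6.7,"dy": 0.1,"dz": 11.3,"ax": 0,"ay": -2.4,"az": 0}
    - {"dx": -8.4,"dy": 0.1,"dz": 14.1,"ax": 0,"ay": -3.0,"az": 0}
  grip: 4.5
  newtons: 15

```text
clock: 0.57
tool_pos: [0.2707, -0.4882, 0.291]
tcp_rot: [-1.409, 0.824, -0.823]
contact_force: [0.9, -0.9, 0.3]
opening: 0.0614
```

step_arm:
  increments:
    - {"dx": -0.9,"dy": 0,"dz": 3.2,"ax": 0,"ay": -0.6,"az": 0}
    - {"dx": -1.7,"dy": 0.1,"dz": 6.4,"ax": 0,"ay": -1.2,"az": 0}
    - {"dx": -2.6,"dy": 0.1,"dz": 9.5,"ax": 0,"ay": -1.8,"az": 0}
    - {"dx": -4.8,"dy": 0.2,"dz": 12.3,"ax": 0,"ay": -2.7,"az": 0}
    - {"dx": -6.9,"dy": 0.3,"dz": 15.2,"ax": 0,"ay": -3.5,"az": 0}

```text
clock: 0.98
tool_pos: [0.3694, -0.3537, 0.2879]
tcp_rot: [-1.49, 0.588, -0.587]
contact_force: [0.8, -0.0, -0.6]
opening: 0.0454
```

step_arm:
  increments:
    - {"dx": -1.2,"dy": 0.2,"dz": 3.3,"ax": 0,"ay": -0.8,"az": 0}
    - {"dx": -2.4,"dy": 0.3,"dz": 6.7,"ax": 0,"ay": -1.6,"az": 0}
    - {"dx": -3.6,"dy": 0.4,"dz": 10.0,"ax": 0,"ay": -2.4,"az": 0}
    - {"dx": -4.7,"dy": 0.6,"dz": 13.4,"ax": 0,"ay": -3.2,"az": 0}
    - {"dx": -5.9,"dy": 0.7,"dz": 16.7,"ax": 0,"ay": -4.1,"az": 0}

```text
clock: 1.4
tool_pos: [0.4405, -0.1913, 0.2811]
tcp_rot: [-1.549, 0.309, -0.309]
contact_force: [0.7, -0.7, 1.0]
opening: 0.0445
```

step_arm:
  increments:
    - {"dx": -1.0,"dy": 0.9,"dz": 2.8,"ax": 0,"ay": -0.6,"az": 0}
    - {"dx": -2.0,"dy": 1.8,"dz": 5.7,"ax": 0,"ay": -1.3,"az": 0}
    - {"dx": -3.0,"dy": 2.8,"dz": 8.5,"ax": 0,"ay": -1.9,"az": 0}
    - {"dx": -4.0,"dy": 3.7,"dz": 11.3,"ax": 0,"ay": -2.6,"az": 0}
    - {"dx": -5.1,"dy": 4.6,"dz": 14.1,"ax": 0,"ay": -3.3,"az": 0}

```text
clock: 1.82
tool_pos: [0.4474, -0.042, 0.2348]
tcp_rot: [-1.57, 0.083, -0.083]
contact_force: [0.3, 0.3, -0.6]
opening: 0.045
```

step_arm:
  increments:
    - {"dx": -0.1,"dy": 0.9,"dz": 3.0,"ax": 0,"ay": -0.6,"az": 0}
    - {"dx": -0.1,"dy": 0.9,"dz": 3.0,"ax": 0,"ay": -0.6,"az": 0}
    - {"dx": -0.1,"dy": 0.9,"dz": 3.0,"ax": 0,"ay": -0.6,"az": 0}

```text
clock: 2.07
tool_pos: [0.4496, -0.012, 0.2258]
tcp_rot: [-1.57, 0.043, -0.041]
contact_force: [0.6, -0.3, -0.4]
opening: 0.0448
```

```bash
sed -i "s/ if x!=0}/}/" h.py
python3 - <<'E'
from station import r
from h import *
p,q=now(r); d=grab(r,'wrist','w1'); P_=cloud(d)
hsv=cv2.cvtColor(d['img'],cv2.COLOR_BGR2HSV).astype(int);H,S,V=hsv[...,0],hsv[...,1],hsv[...,2]
m=(H>100)&(H<130)&(S>120)&(P_[...,2]>.08)&(P_[...,2]<.13)
k=P_[m]; c,s=np.cos(YAW),np.sin(YAW); k=k-[CH[0],CH[1],0]; k=np.stack([k[:,0]*c+k[:,1]*s,-k[:,0]*s+k[:,1]*c,k[:,2]],1)
f=k[k[:,0]<-.12]
print(len(f),np.percentile(f,[2,50,98],axis=0).round(4))
print('grasp',(p+q.apply([0,.051,0])).round(4),q.as_matrix().round(3).tolist())
for w in (P_[m][:1],): pass
pf=np.polyfit(f[:,1],f[:,0],1);print('slope',pf)
b=ch(-.137,0,.105)
E
```

```text
t 2.07 p [ 0.4496 -0.012   0.2258] F [ 0.6 -0.3 -0.4] open 0.0448 q [ 0.63  0.04 -0.71  1.96  0.03  1.16 -0.14]
3975 [[-0.1424 -0.0569  0.1061]
 [-0.1358  0.0182  0.1094]
 [-0.1212  0.059   0.1111]]
grasp [ 0.4496 -0.012   0.1748] [[0.999, -0.001, 0.053], [-0.053, 0.0, 0.999], [-0.001, -1.0, 0.0]]
slope [-0.00654412 -0.13490379]
```

View pics/w1.png

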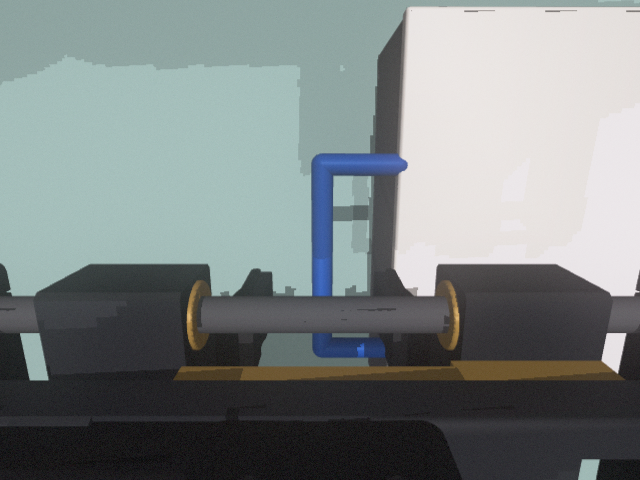

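step_arm:
  increments:
    - {"dx": 0,"dy": 3.0,"dz": 0,"ax": 0,"ay": 0,"az": 0}
    - {"dx": 0,"dy": 6.0,"dz": 0,"ax": 0,"ay": 0,"az": 0}
    - {"dx": 0,"dy": 7.0,"dz": 0,"ax": 0,"ay": 0,"az": 0}
    - {"dx": 0,"dy": 7.0,"dz": 0,"ax": 0,"ay": 0,"az": 0}

```text
clock: 2.45
tool_pos: [0.4486, -0.0144, 0.1544]
tcp_rot: [-1.57, 0.049, -0.043]
contact_force: [-0.4, 0.3, -0.1]
opening: 0.045
```

step_arm:
  increments:
    - {"dx": 0,"dy": 0,"dz": 0,"ax": 0,"ay": 0,"az": 0}
    - {"dx": 0,"dy": 0,"dz": 0,"ax": 0,"ay": 0,"az": 0}
    - {"dx": 0,"dy": 0,"dz": 0,"ax": 0,"ay": 0,"az": 0}
    - {"dx": 0,"dy": 0,"dz": 0,"ax": 0,"ay": 0,"az": 0}
    - {"dx": 0,"dy": 0,"dz": 0,"ax": 0,"ay": 0,"az": 0}
  grip: 0.6
  newtons: 18

```text
clock: 2.87
tool_pos: [0.4504, -0.0135, 0.157]
tcp_rot: [-1.571, 0.044, -0.046]
contact_force: [0.1, 0.4, -0.8]
opening: 0.0194
```

Run:
```python
from station import r
from h import *
p,q=now(r)
d0=np.arctan2(.005,.232); g0=ch(-.137,0,.105); rad=np.hypot(.232,.005)
w=[]
for t in np.r_[np.linspace(0,1.475,13)[1:]]:
    g=ch(.095-rad*np.cos(t+d0),0,.1+rad*np.sin(t+d0)); w.append((p+g-g0,q,.045))
plan(p,q,w)
```

```text
t 2.87 p [ 0.4504 -0.0135  0.157 ] F [ 0.1  0.4 -0.8] open 0.0194 q [ 0.61  0.14 -0.71  2.03  0.11  1.01 -0.21]
[{"dx": 0.2, "dy": -2.8, "dz": -0.0, "ax": 0.0, "ay": 0.0, "az": 0.0}, {"dx": 0.8, "dy": -5.6, "dz": -0.0, "ax": 0.0, "ay": 0.0, "az": 0.0}, {"dx": 1.8, "dy": -8.3, "dz": -0.0, "ax": 0.0, "ay": 0.0, "az": 0.0}, {"dx": 3.0, "dy": -10.9, "dz": 0.0, "ax": 0.0, "ay": 0.0, "az": 0.0}, {"dx": 4.6, "dy": -13.3, "dz": 0.0, "ax": 0.0, "ay": 0.0, "az": 0.0}]
[{"dx": 1.8, "dy": -2.2, "dz": 0.0, "ax": 0.0, "ay": 0.0, "az": 0.0}, {"dx": 3.9, "dy": -4.1, "dz": 0.0, "ax": 0.0, "ay": 0.0, "az": 0.0}, {"dx": 6.2, "dy": -5.8, "dz": 0.0, "ax": 0.0, "ay": 0.0, "az": 0.0}, {"dx": 8.7, "dy": -7.1, "dz": 0.0, "ax": 0.0, "ay": 0.0, "az": 0.0}, {"dx": 11.3, "dy": -8.2, "dz": 0.0, "ax": 0.0, "ay": 0.0, "az": 0.0}]
[{"dx": 2.8, "dy": -0.7, "dz": 0.0, "ax": 0.0, "ay": 0.0, "az": 0.0}, {"dx": 5.6, "dy": -1.1, "dz": 0.0, "ax": 0.0, "ay": 0.0, "az": 0.0}]
end [ 0.6647 -0.0256  0.3833] [[0.998, 0.001, 0.057], [-0.057, -0.001, 0.998], [0.001, -1.0, -0.0]]
```

step_arm:
  increments:
    - {"dx": 0,"dy": 0,"dz": 0,"ax": 0,"ay": 0,"az": 0}
    - {"dx": 0,"dy": 0,"dz": 0,"ax": 0,"ay": 0,"az": 0}
    - {"dx": 0,"dy": 0,"dz": 0,"ax": 0,"ay": 0,"az": 0}
    - {"dx": 0,"dy": 0,"dz": 0,"ax": 0,"ay": 0,"az": 0}

```text
clock: 3.2
tool_pos: [0.4492, -0.0134, 0.1564]
tcp_rot: [-1.571, 0.046, -0.043]
contact_force: [-6.3, -0.7, 7.6]
opening: 0.011
```

step_arm:
  increments:
    - {"dx": 0.2,"dy": -2.8,"dz": 0,"ax": 0,"ay": 0,"az": 0}
    - {"dx": 0.8,"dy": -5.6,"dz": 0,"ax": 0,"ay": 0,"az": 0}
    - {"dx": 1.8,"dy": -8.3,"dz": 0,"ax": 0,"ay": 0,"az": 0}
    - {"dx": 3.0,"dy": -10.9,"dz": 0,"ax": 0,"ay": 0,"az": 0}
    - {"dx": 4.6,"dy": -13.3,"dz": 0,"ax": 0,"ay": 0,"az": 0}

```text
clock: 3.62
tool_pos: [0.4939, -0.0159, 0.2903]
tcp_rot: [-1.572, 0.049, -0.04]
contact_force: [-6.1, 1.6, 0.1]
opening: 0.0114
```

step_arm:
  increments:
    - {"dx": 1.8,"dy": -2.2,"dz": 0,"ax": 0,"ay": 0,"az": 0}
    - {"dx": 3.9,"dy": -4.1,"dz": 0,"ax": 0,"ay": 0,"az": 0}
    - {"dx": 6.2,"dy": -5.8,"dz": 0,"ax": 0,"ay": 0,"az": 0}
    - {"dx": 8.7,"dy": -7.1,"dz": 0,"ax": 0,"ay": 0,"az": 0}
    - {"dx": 11.3,"dy": -8.2,"dz": 0,"ax": 0,"ay": 0,"az": 0}

```text
clock: 4.03
tool_pos: [0.6093, -0.0225, 0.3738]
tcp_rot: [-1.571, 0.044, -0.046]
contact_force: [-0.1, 1.7, 0.5]
opening: 0.0112
```

step_arm:
  increments:
    - {"dx": 2.8,"dy": -0.7,"dz": 0,"ax": 0,"ay": 0,"az": 0}
    - {"dx": 5.6,"dy": -1.1,"dz": 0,"ax": 0,"ay": 0,"az": 0}
    - {"dx": 5.8,"dy": -1.1,"dz": 0,"ax": 0,"ay": 0,"az": 0}

```text
clock: 4.28
tool_pos: [0.6679, -0.0262, 0.3823]
tcp_rot: [-1.57, 0.049, -0.042]
contact_force: [-19.4, -4.9, 10.4]
opening: 0.0112
```

Run:
```python
from station import r
from h import *
p,q=now(r); a=grab(r,'scene','s1');b=grab(r,'side','d1')
cv2.imwrite('pics/sd1.png',np.hstack([cv2.resize(a['img'][100:400,120:520],(400,300)),cv2.resize(b['img'][60:360,200:600],(400,300))]))
```

```text
t 4.28 p [ 0.6679 -0.0262  0.3823] F [-19.4  -4.9  10.4] open 0.0112 q [ 0.4   0.49 -0.67  1.14  0.3   1.61 -0.26]
```

View pics/sd1.png

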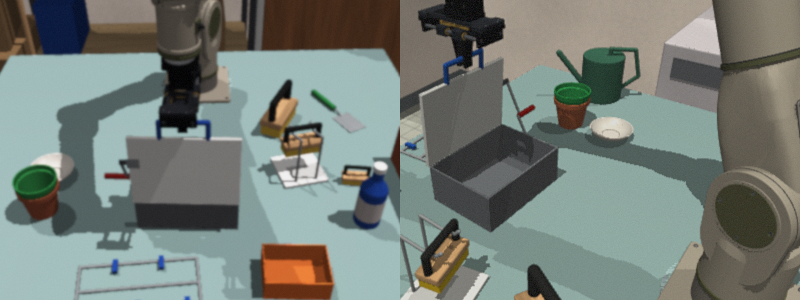

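The lid stands upright with the gripper on the blue bar (right view 463,60) and the stay knob at (527,110). Releasing it.

step_arm:
  increments:
    - {"dx": -0.3,"dy": 0,"dz": 0,"ax": 0,"ay": 0,"az": 0}
    - {"dx": -0.3,"dy": 0,"dz": 0,"ax": 0,"ay": 0,"az": 0}
    - {"dx": -0.3,"dy": 0,"dz": 0,"ax": 0,"ay": 0,"az": 0}
    - {"dx": -0.3,"dy": 0,"dz": 0,"ax": 0,"ay": 0,"az": 0}
    - {"dx": -0.3,"dy": 0,"dz": 0,"ax": 0,"ay": 0,"az": 0}
  grip: 4.5

```text
clock: 4.8
tool_pos: [0.6637, -0.0255, 0.3822]
tcp_rot: [-1.57, 0.044, -0.045]
contact_force: [0.1, -0.3, 0.6]
opening: 0.0369
```

step_arm:
  increments:
    - {"dx": 0,"dy": -2,"dz": 0,"ax": 0,"ay": 0,"az": 0}
    - {"dx": 0,"dy": -4,"dz": 0,"ax": 0,"ay": 0,"az": 0}
    - {"dx": 0,"dy": -6,"dz": 0,"ax": 0,"ay": 0,"az": 0}

```text
clock: 5.05
tool_pos: [0.6635, -0.0256, 0.4429]
tcp_rot: [-1.57, 0.045, -0.044]
contact_force: [-0.2, 1.0, -0.5]
opening: 0.0443
```

Run:
```python
from station import r
from h import *
p,q=now(r); a=grab(r,'scene','s2')
g=np.array([.456,.295,.15])
plan(p,q,[(p+[-.06,0.02,.0],q),pose([.49,.20,.34],.1),pose(g+[0,0,.075],.21)])
```

```text
t 5.05 p [ 0.6635 -0.0256  0.4429] F [-0.2  1.  -0.5] open 0.0443 q [ 0.38  0.48 -0.68  1.03  0.29  1.72 -0.25]
[{"dx": -3.1, "dy": 0.0, "dz": 0.8, "ax": 0.0, "ay": 0.0, "az": 0.0}, {"dx": -6.1, "dy": 0.0, "dz": 1.7, "ax": 0.0, "ay": 0.0, "az": 0.0}, {"dx": -7.9, "dy": 0.7, "dz": 4.5, "ax": -0.0, "ay": -0.3, "az": -0.0}, {"dx": -9.7, "dy": 1.5, "dz": 7.3, "ax": -0.0, "ay": -0.5, "az": -0.0}, {"dx": -11.5, "dy": 2.2, "dz": 10.2, "ax": -0.0, "ay": -0.8, "az": -0.0}]
[{"dx": -1.5, "dy": 0.8, "dz": 2.9, "ax": -0.0, "ay": -0.2, "az": -0.0}, {"dx": -3.1, "dy": 1.5, "dz": 5.9, "ax": -0.0, "ay": -0.5, "az": -0.0}, {"dx": -4.7, "dy": 2.3, "dz": 8.8, "ax": -0.0, "ay": -0.7, "az": -0.0}, {"dx": -6.3, "dy": 3.0, "dz": 11.8, "ax": -0.0, "ay": -1.0, "az": -0.0}, {"dx": -6.9, "dy": 5.3, "dz": 13.7, "ax": -0.0, "ay": -1.2, "az": -0.0}]
[{"dx": -0.5, "dy": 2.3, "dz": 2.0, "ax": -0.0, "ay": -0.3, "az": -0.0}, {"dx": -0.9, "dy": 4.6, "dz": 4.0, "ax": -0.0, "ay": -0.6, "az": -0.0}, {"dx": -1.4, "dy": 6.9, "dz": 5.9, "ax": -0.0, "ay": -0.8, "az": -0.0}, {"dx": -1.8, "dy": 9.2, "dz": 7.9, "ax": -0.0, "ay": -1.1, "az": -0.0}]
end [0.4564 0.2952 0.276 ] [[0.977, -0.0, -0.212], [0.212, 0.0, 0.977], [-0.0, -1.0, 0.0]]
```

step_arm:
  increments:
    - {"dx": -3.1,"dy": 0,"dz": 0.8,"ax": 0,"ay": 0,"az": 0}
    - {"dx": -6.1,"dy": 0,"dz": 1.7,"ax": 0,"ay": 0,"az": 0}
    - {"dx": -7.9,"dy": 0.7,"dz": 4.5,"ax": 0,"ay": -0.3,"az": 0}
    - {"dx": -9.7,"dy": 1.5,"dz": 7.3,"ax": 0,"ay": -0.5,"az": 0}
    - {"dx": -11.5,"dy": 2.2,"dz": 10.2,"ax": 0,"ay": -0.8,"az": 0}

```text
clock: 5.52
tool_pos: [0.5536, 0.0834, 0.4199]
tcp_rot: [-1.571, -0.01, 0.009]
contact_force: [0.0, 0.0, 0.3]
opening: 0.0448
```

step_arm:
  increments:
    - {"dx": -1.5,"dy": 0.8,"dz": 2.9,"ax": 0,"ay": -0.2,"az": 0}
    - {"dx": -3.1,"dy": 1.5,"dz": 5.9,"ax": 0,"ay": -0.5,"az": 0}
    - {"dx": -4.7,"dy": 2.3,"dz": 8.8,"ax": 0,"ay": -0.7,"az": 0}
    - {"dx": -6.3,"dy": 3.0,"dz": 11.8,"ax": 0,"ay": -1.0,"az": 0}
    - {"dx": -6.9,"dy": 5.3,"dz": 13.7,"ax": 0,"ay": -1.2,"az": 0}

```text
clock: 5.93
tool_pos: [0.4818, 0.223, 0.3696]
tcp_rot: [-1.567, -0.1, 0.093]
contact_force: [0.4, 1.4, -0.1]
opening: 0.0454
```

step_arm:
  increments:
    - {"dx": -0.5,"dy": 2.3,"dz": 2.0,"ax": 0,"ay": -0.3,"az": 0}
    - {"dx": -0.9,"dy": 4.6,"dz": 4.0,"ax": 0,"ay": -0.6,"az": 0}
    - {"dx": -1.4,"dy": 6.9,"dz": 5.9,"ax": 0,"ay": -0.8,"az": 0}
    - {"dx": -1.8,"dy": 9.2,"dz": 7.9,"ax": 0,"ay": -1.1,"az": 0}
    - {"dx": -1.8,"dy": 9.2,"dz": 7.9,"ax": 0,"ay": -1.1,"az": 0}

```text
clock: 6.35
tool_pos: [0.4531, 0.2979, 0.2713]
tcp_rot: [-1.564, -0.169, 0.177]
contact_force: [-0.8, -0.1, -1.0]
opening: 0.0453
```

Run:
```python
from station import r
from h import *
p,q=now(r); d=grab(r,'wrist','w2'); b=grab(r,'side','d2')
cv2.imwrite('pics/wd2.png',np.hstack([cv2.resize(d['img'],(400,300)),cv2.resize(b['img'],(400,300))]))
P_=cloud(d);g=p+q.apply([0,.051,0]);print('grasp',g.round(4))
L=(P_-p)@q.as_matrix() # tool coords
V=d['img'].max(-1)
m=(V<50)&(P_[...,2]>.142)&(P_[...,2]<.17)
k=L[m];print(len(k))
for lo in np.arange(-.06,.08,.02):
    kk=k[(k[:,2]>lo)&(k[:,2]<lo+.02)]
    if len(kk)>20: print(lo.round(2),np.percentile(kk[:,0],[3,50,97]).round(4),kk[:,1].min().round(4))
```

```text
t 6.35 p [0.4531 0.2979 0.2713] F [-0.8 -0.1 -1. ] open 0.0453 q [ 0.13  0.29 -0.93  1.67  0.23  1.31 -0.62]
grasp [0.4529 0.2978 0.2203]
164
-0.06 [-0.0035  0.0012  0.0103] 0.1139
```

View pics/wd2.png

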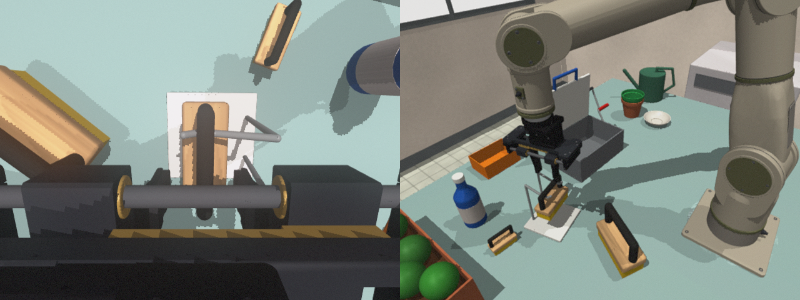

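The wrist view shows the handle bar (205,160) between the fingers (155/245), with the prongs to the right. The side view shows the lid still standing.

Run:
```python
from station import r
from h import *
p,q=now(r); d=grab(r,'wrist','w3')
P_=cloud(d); L=(P_-p)@q.as_matrix()
S=cv2.cvtColor(d['img'],cv2.COLOR_BGR2HSV)[...,2]
v,u=np.mgrid[:480,:640]
m=(P_[...,2]>.145)&(P_[...,2]<.165)&(abs(L[...,0])<.04)&(S<90)
k=L[m];print(len(k),np.percentile(k,[1,50,99],axis=0).round(4)); w=P_[m]; print('top z',np.percentile(w[:,2],[50,90]).round(4))
for a in np.arange(-.08,.08,.02):
    kk=k[(k[:,2]>a)&(k[:,2]<a+.02)]
    if len(kk)>20: print(a.round(2),len(kk),np.percentile(kk[:,0],[3,50,97]).round(4))
lo,hi=v[m].min(),v[m].max();print('rows',lo,hi)
print('grasp',(p+q.apply([0,.051,0])).round(4),q.as_matrix().round(3).tolist())
```

```text
t 6.45 p [0.4561 0.2956 0.2748] F [ 0.8 -0.3  0.9] open 0.0448 q [ 0.13  0.28 -0.92  1.66  0.23  1.31 -0.62]
3547 [[-0.0069  0.1171 -0.0519]
 [ 0.0006  0.1194  0.0134]
 [ 0.008   0.1247  0.0523]]
top z [0.1554 0.1568]
-0.06 231 [-0.006   0.0007  0.0068]
-0.04 91 [-0.0071  0.0001  0.0078]
-0.02 845 [-0.0069  0.0001  0.0076]
0.0 921 [-0.0068  0.0006  0.0081]
0.02 953 [-0.0066  0.0006  0.0078]
0.04 506 [-0.006   0.0006  0.0078]
rows 163 344
grasp [0.4561 0.2956 0.2238] [[0.977, -0.001, -0.214], [0.214, -0.0, 0.977], [-0.001, -1.0, -0.0]]
```

step_arm:
  increments:
    - {"dx": 0,"dy": 3.0,"dz": 0,"ax": 0,"ay": 0,"az": 0}
    - {"dx": 0,"dy": 5.5,"dz": 0,"ax": 0,"ay": 0,"az": 0}
    - {"dx": 0,"dy": 7.4,"dz": 0,"ax": 0,"ay": 0,"az": 0}
    - {"dx": 0,"dy": 7.4,"dz": 0,"ax": 0,"ay": 0,"az": 0}

```text
clock: 6.83
tool_pos: [0.4567, 0.293, 0.1989]
tcp_rot: [-1.566, -0.164, 0.168]
contact_force: [-0.7, -0.3, 0.8]
opening: 0.0448
```

step_arm:
  increments:
    - {"dx": 0,"dy": 0,"dz": 0,"ax": 0,"ay": 0,"az": 0}
    - {"dx": 0,"dy": 0,"dz": 0,"ax": 0,"ay": 0,"az": 0}
    - {"dx": 0,"dy": 0,"dz": 0,"ax": 0,"ay": 0,"az": 0}
    - {"dx": 0,"dy": 0,"dz": 0,"ax": 0,"ay": 0,"az": 0}
    - {"dx": 0,"dy": 0,"dz": 0,"ax": 0,"ay": 0,"az": 0}
  grip: 0.8
  newtons: 25

```text
clock: 7.25
tool_pos: [0.457, 0.2954, 0.2022]
tcp_rot: [-1.564, -0.169, 0.167]
contact_force: [-0.1, 0.5, -0.4]
opening: 0.0193
```

step_arm:
  increments:
    - {"dx": 0,"dy": 0,"dz": 0,"ax": 0,"ay": 0,"az": 0}
    - {"dx": 0,"dy": 0,"dz": 0,"ax": 0,"ay": 0,"az": 0}
    - {"dx": 0,"dy": 0,"dz": 0,"ax": 0,"ay": 0,"az": 0}
    - {"dx": 0,"dy": 0,"dz": 0,"ax": 0,"ay": 0,"az": 0}

```text
clock: 7.58
tool_pos: [0.457, 0.2954, 0.2018]
tcp_rot: [-1.564, -0.169, 0.167]
contact_force: [-0.5, -0.8, 5.9]
opening: 0.0154
```

step_arm:
  increments:
    - {"dx": 0,"dy": -0.9,"dz": 0,"ax": 0,"ay": 0,"az": 0}
    - {"dx": 0,"dy": -1.7,"dz": 0,"ax": 0,"ay": 0,"az": 0}
    - {"dx": 0,"dy": -1.7,"dz": 0,"ax": 0,"ay": 0,"az": 0}
    - {"dx": 0,"dy": -1.7,"dz": 0,"ax": 0,"ay": 0,"az": 0}

```text
clock: 7.92
tool_pos: [0.4568, 0.2954, 0.2187]
tcp_rot: [-1.564, -0.169, 0.167]
contact_force: [-0.5, 0.6, -1.7]
opening: 0.0154
```

Gripped and lifted 17 mm. Now draw it off along the stand's -x, then raise it.

step_arm:
  increments:
    - {"dx": -1.5,"dy": 0,"dz": 0,"ax": 0,"ay": 0,"az": 0}
    - {"dx": -3.5,"dy": 0,"dz": 0,"ax": 0,"ay": 0,"az": 0}
    - {"dx": -5.5,"dy": 0,"dz": 0,"ax": 0,"ay": 0,"az": 0}
    - {"dx": -6.8,"dy": 0,"dz": 0,"ax": 0,"ay": 0,"az": 0}
    - {"dx": -6.8,"dy": 0,"dz": 0,"ax": 0,"ay": 0,"az": 0}

```text
clock: 8.33
tool_pos: [0.3878, 0.2805, 0.2178]
tcp_rot: [-1.566, -0.169, 0.17]
contact_force: [0.4, 0.6, -1.1]
opening: 0.0152
```

Run:
```python
from station import r
from h import *
p,q=now(r)
plan(p,q,[(p+[0,0,.09],q),pose([.42,.13,.27],.08),pose(ch(-.03,0,.27),YAW),pose(ch(-.03,0,.115),YAW)],step=.033)
```

```text
t 8.33 p [0.3878 0.2805 0.2178] F [ 0.4  0.6 -1.1] open 0.0152 q [ 0.18  0.17 -0.97  1.89  0.16  1.16 -0.62]
[{"dx": -0.0, "dy": -3.0, "dz": -0.0, "ax": 0.0, "ay": 0.0, "az": 0.0}, {"dx": -0.0, "dy": -6.0, "dz": -0.0, "ax": 0.0, "ay": 0.0, "az": 0.0}, {"dx": -0.0, "dy": -9.0, "dz": -0.0, "ax": 0.0, "ay": 0.0, "az": 0.0}, {"dx": -0.0, "dy": -9.3, "dz": -3.1, "ax": 0.0, "ay": 0.3, "az": -0.0}, {"dx": -0.0, "dy": -9.5, "dz": -6.2, "ax": 0.0, "ay": 0.6, "az": -0.0}]
[{"dx": 0.1, "dy": -0.3, "dz": -3.1, "ax": 0.0, "ay": 0.3, "az": -0.0}, {"dx": 0.2, "dy": -0.5, "dz": -6.1, "ax": 0.0, "ay": 0.6, "az": -0.0}, {"dx": 0.4, "dy": -0.8, "dz": -9.2, "ax": 0.0, "ay": 1.0, "az": -0.0}, {"dx": 2.0, "dy": -0.8, "dz": -11.6, "ax": 0.0, "ay": 1.2, "az": -0.0}, {"dx": 3.6, "dy": -0.8, "dz": -14.0, "ax": 0.0, "ay": 1.4, "az": -0.0}]
[{"dx": 1.8, "dy": 0.0, "dz": -2.2, "ax": 0.0, "ay": 0.2, "az": -0.0}, {"dx": 3.7, "dy": 0.0, "dz": -4.5, "ax": 0.0, "ay": 0.4, "az": -0.0}, {"dx": 5.5, "dy": 0.0, "dz": -6.7, "ax": 0.0, "ay": 0.7, "az": -0.0}, {"dx": 7.4, "dy": 0.0, "dz": -8.9, "ax": 0.0, "ay": 0.9, "az": -0.0}, {"dx": 9.3, "dy": 0.0, "dz": -11.1, "ax": 0.0, "ay": 1.1, "az": -0.0}]
[{"dx": -0.0, "dy": 3.1, "dz": 0.0, "ax": 0.0, "ay": 0.0, "az": -0.0}, {"dx": -0.0, "dy": 6.2, "dz": 0.0, "ax": 0.0, "ay": 0.0, "az": -0.0}, {"dx": -0.0, "dy": 9.3, "dz": 0.0, "ax": 0.0, "ay": 0.0, "az": -0.0}, {"dx": -0.0, "dy": 12.4, "dz": 0.1, "ax": 0.0, "ay": 0.0, "az": -0.0}, {"dx": -0.0, "dy": 15.5, "dz": 0.1, "ax": 0.0, "ay": 0.0, "az": -0.0}]
end [ 0.5569 -0.0185  0.1664] [[0.998, -0.0, 0.055], [-0.055, -0.002, 0.998], [-0.0, -1.0, -0.002]]
```

step_arm:
  increments:
    - {"dx": 0,"dy": -3.0,"dz": 0,"ax": 0,"ay": 0,"az": 0}
    - {"dx": 0,"dy": -6.0,"dz": 0,"ax": 0,"ay": 0,"az": 0}
    - {"dx": 0,"dy": -9.0,"dz": 0,"ax": 0,"ay": 0,"az": 0}
    - {"dx": 0,"dy": -9.3,"dz": -3.1,"ax": 0,"ay": 0.3,"az": 0}
    - {"dx": 0,"dy": -9.5,"dz": -6.2,"ax": 0,"ay": 0.6,"az": 0}

```text
clock: 8.75
tool_pos: [0.4038, 0.2212, 0.3151]
tcp_rot: [-1.565, -0.131, 0.127]
contact_force: [1.1, -0.4, -2.4]
opening: 0.0151
```

step_arm:
  increments:
    - {"dx": 0.1,"dy": -0.3,"dz": -3.1,"ax": 0,"ay": 0.3,"az": 0}
    - {"dx": 0.2,"dy": -0.5,"dz": -6.1,"ax": 0,"ay": 0.6,"az": 0}
    - {"dx": 0.4,"dy": -0.8,"dz": -9.2,"ax": 0,"ay": 1.0,"az": 0}
    - {"dx": 2.0,"dy": -0.8,"dz": -11.6,"ax": 0,"ay": 1.2,"az": 0}
    - {"dx": 3.6,"dy": -0.8,"dz": -14.0,"ax": 0,"ay": 1.4,"az": 0}

```text
clock: 9.17
tool_pos: [0.4622, 0.0858, 0.3216]
tcp_rot: [-1.572, -0.03, 0.028]
contact_force: [0.5, 0.3, -0.9]
opening: 0.0154
```

step_arm:
  increments:
    - {"dx": 1.8,"dy": 0,"dz": -2.2,"ax": 0,"ay": 0.2,"az": 0}
    - {"dx": 3.7,"dy": 0,"dz": -4.5,"ax": 0,"ay": 0.4,"az": 0}
    - {"dx": 5.5,"dy": 0,"dz": -6.7,"ax": 0,"ay": 0.7,"az": 0}
    - {"dx": 7.4,"dy": 0,"dz": -8.9,"ax": 0,"ay": 0.9,"az": 0}
    - {"dx": 9.3,"dy": 0,"dz": -11.1,"ax": 0,"ay": 1.1,"az": 0}

```text
clock: 9.58
tool_pos: [0.5599, -0.0212, 0.3207]
tcp_rot: [-1.571, 0.046, -0.045]
contact_force: [0.2, 1.4, -0.9]
opening: 0.0151
```

Run:
```python
from station import r
from h import *
p,q=now(r); a=grab(r,'side','d4'); b=grab(r,'scene','s4')
cv2.imwrite('pics/ds4.png',np.hstack([cv2.resize(a['img'][60:360,160:560],(400,300)),cv2.resize(b['img'][60:360,120:520],(400,300))]))
plan(p,q,[pose(ch(-.03,0,.115),YAW)],step=.033)
```

```text
t 9.58 p [ 0.5599 -0.0212  0.3207] F [ 0.2  1.4 -0.9] open 0.0151 q [ 0.52  0.24 -0.66  1.56  0.15  1.39 -0.21]
[{"dx": -0.1, "dy": 3.1, "dz": 0.0, "ax": 0.0, "ay": -0.0, "az": -0.0}, {"dx": -0.1, "dy": 6.2, "dz": 0.1, "ax": 0.0, "ay": -0.0, "az": -0.0}, {"dx": -0.2, "dy": 9.3, "dz": 0.1, "ax": 0.0, "ay": -0.0, "az": -0.0}, {"dx": -0.3, "dy": 12.4, "dz": 0.2, "ax": 0.0, "ay": -0.0, "az": -0.0}, {"dx": -0.3, "dy": 15.5, "dz": 0.2, "ax": 0.0, "ay": -0.0, "az": -0.0}]
end [ 0.5569 -0.0191  0.1657] [[0.998, -0.001, 0.058], [-0.058, -0.001, 0.998], [-0.001, -1.0, -0.001]]
```

View pics/ds4.png

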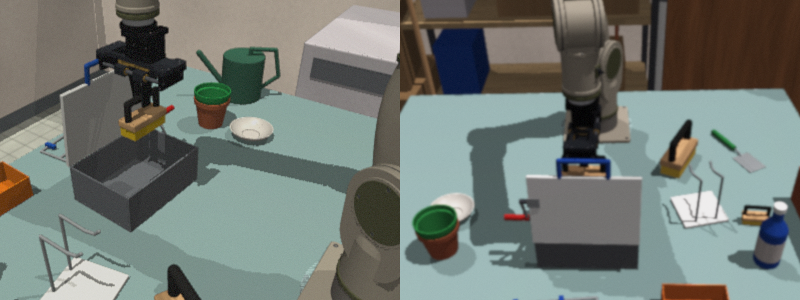

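The brush hangs level over the open chest (left view 143,123), the lid stands, and both prongs are empty. Lowering.

step_arm:
  increments:
    - {"dx": 0,"dy": 3.1,"dz": 0,"ax": 0,"ay": 0,"az": 0}
    - {"dx": 0,"dy": 6.2,"dz": 0.1,"ax": 0,"ay": 0,"az": 0}
    - {"dx": -0.1,"dy": 9.3,"dz": 0.1,"ax": 0,"ay": 0,"az": 0}
    - {"dx": -0.2,"dy": 12.4,"dz": 0.2,"ax": 0,"ay": 0,"az": 0}
    - {"dx": -0.3,"dy": 15.5,"dz": 0.2,"ax": 0,"ay": 0,"az": 0}

```text
clock: 10.1
tool_pos: [0.5557, -0.0171, 0.1646]
tcp_rot: [-1.57, 0.044, -0.044]
contact_force: [0.5, 0.7, -1.5]
opening: 0.0151
```

step_arm:
  increments:
    - {"dx": 0,"dy": 0.8,"dz": 0,"ax": 0,"ay": 0,"az": 0}
    - {"dx": 0,"dy": 1.6,"dz": 0,"ax": 0,"ay": 0,"az": 0}
    - {"dx": 0,"dy": 2.3,"dz": 0,"ax": 0,"ay": 0,"az": 0}
    - {"dx": 0,"dy": 2.6,"dz": 0,"ax": 0,"ay": 0,"az": 0}
    - {"dx": 0,"dy": 2.6,"dz": 0,"ax": 0,"ay": 0,"az": 0}

```text
clock: 10.52
tool_pos: [0.5563, -0.0173, 0.1408]
tcp_rot: [-1.57, 0.044, -0.045]
contact_force: [-0.1, -0.6, -1.1]
opening: 0.0154
```

step_arm:
  increments:
    - {"dx": 0,"dy": 0.2,"dz": 0,"ax": 0,"ay": 0,"az": 0}
    - {"dx": 0,"dy": 0.3,"dz": 0,"ax": 0,"ay": 0,"az": 0}
    - {"dx": 0,"dy": 0.4,"dz": 0,"ax": 0,"ay": 0,"az": 0}
    - {"dx": 0,"dy": 0.4,"dz": 0,"ax": 0,"ay": 0,"az": 0}

```text
clock: 10.85
tool_pos: [0.5566, -0.0173, 0.1379]
tcp_rot: [-1.571, 0.043, -0.046]
contact_force: [-2.9, 0.3, 7.9]
opening: 0.0152
```

On the floor (about 8 N). Open gently and go up.

step_arm:
  increments:
    - {"dx": 0,"dy": 0,"dz": 0,"ax": 0,"ay": 0,"az": 0}
    - {"dx": 0,"dy": 0,"dz": 0,"ax": 0,"ay": 0,"az": 0}
    - {"dx": 0,"dy": 0,"dz": 0,"ax": 0,"ay": 0,"az": 0}
    - {"dx": 0,"dy": 0,"dz": 0,"ax": 0,"ay": 0,"az": 0}
    - {"dx": 0,"dy": 0,"dz": 0,"ax": 0,"ay": 0,"az": 0}
  grip: 4.0

```text
clock: 11.27
tool_pos: [0.5558, -0.0173, 0.1363]
tcp_rot: [-1.57, 0.044, -0.045]
contact_force: [-0.8, -0.0, -0.4]
opening: 0.0371
```

step_arm:
  increments:
    - {"dx": 0,"dy": -1,"dz": 0,"ax": 0,"ay": 0,"az": 0}
    - {"dx": 0,"dy": -4,"dz": 0,"ax": 0,"ay": 0,"az": 0}
    - {"dx": 0,"dy": -8,"dz": 0,"ax": 0,"ay": 0,"az": 0}
    - {"dx": 0,"dy": -12,"dz": 0,"ax": 0,"ay": 0,"az": 0}
    - {"dx": 0,"dy": -16,"dz": 0,"ax": 0,"ay": 0,"az": 0}

```text
clock: 11.68
tool_pos: [0.5553, -0.0169, 0.2988]
tcp_rot: [-1.57, 0.044, -0.044]
contact_force: [0.9, -0.8, -0.5]
opening: 0.0401
```

Run:
```python
from station import r
from h import *
p,q=now(r); a=grab(r,'side','d5'); b=grab(r,'wrist','w5')
cv2.imwrite('pics/dw5.png',np.hstack([cv2.resize(a['img'][60:360,160:560],(400,300)),cv2.resize(b['img'],(400,300))]))
tot=[]
for n in('scene','side'):
    d=grab(r,n,n+'6');P_=cloud(d);hsv=cv2.cvtColor(d['img'],cv2.COLOR_BGR2HSV).astype(int)
    m=((hsv[...,0]<8)|(hsv[...,0]>172))&(hsv[...,1]>130)&(P_[...,2]>.09)&(P_[...,2]<.17)&(P_[...,0]>.4)&(P_[...,0]<.8)&(abs(P_[...,1]+.2)<.08)
    k=P_[m];c,s=np.cos(YAW),np.sin(YAW); k=k-[CH[0],CH[1],0]; k=np.stack([k[:,0]*c+k[:,1]*s,-k[:,0]*s+k[:,1]*c,k[:,2]],1)
    print(n,len(k),np.percentile(k,[3,50,97],axis=0).round(4))
k=ch(.05,-.19,.132);print('knob',k)
plan(p,q,[pose(ch(-.05,-.12,.30),YAW,.3),pose(ch(.05,-.25,.25),YAW,.5),pose(ch(.05,-.19,.132)-rot(YAW,.5).apply([0,.06,0]),YAW,.5)],step=.036)
```

```text
t 11.68 p [ 0.5553 -0.0169  0.2988] F [ 0.9 -0.8 -0.5] open 0.0401 q [ 0.52  0.24 -0.67  1.61  0.15  1.34 -0.22]
scene 126 [[ 0.0456 -0.2052  0.1305]
 [ 0.0543 -0.1801  0.137 ]
 [ 0.059  -0.1509  0.1422]]
side 77 [[ 0.0373 -0.2029  0.1321]
 [ 0.041  -0.1707  0.1377]
 [ 0.0478 -0.1456  0.1414]]
knob [ 0.62607966 -0.21296131  0.132     ]
[{"dx": -0.4, "dy": -1.0, "dz": -2.7, "ax": 0.7, "ay": -0.0, "az": 0.0}, {"dx": -0.7, "dy": -2.0, "dz": -5.5, "ax": 1.4, "ay": -0.0, "az": 0.0}, {"dx": -1.1, "dy": -3.0, "dz": -8.2, "ax": 2.1, "ay": -0.0, "az": 0.0}, {"dx": -1.5, "dy": -4.0, "dz": -11.0, "ax": 2.7, "ay": -0.0, "az": 0.0}, {"dx": -1.8, "dy": -5.0, "dz": -13.7, "ax": 3.4, "ay": -0.0, "az": 0.0}]
[{"dx": 2.0, "dy": 0.2, "dz": -3.0, "ax": 0.5, "ay": -0.0, "az": 0.0}, {"dx": 4.0, "dy": 0.4, "dz": -6.0, "ax": 1.0, "ay": -0.0, "az": 0.0}, {"dx": 6.0, "dy": 0.7, "dz": -8.9, "ax": 1.4, "ay": -0.0, "az": 0.0}, {"dx": 8.0, "dy": 0.9, "dz": -11.9, "ax": 1.9, "ay": -0.0, "az": 0.0}, {"dx": 10.0, "dy": 1.1, "dz": -14.9, "ax": 2.3, "ay": -0.0, "az": 0.0}]
[{"dx": -0.0, "dy": 3.6, "dz": -0.2, "ax": 0.0, "ay": -0.0, "az": 0.0}, {"dx": -0.0, "dy": 7.2, "dz": -0.4, "ax": 0.0, "ay": -0.0, "az": 0.0}]
end [ 0.6235 -0.2665  0.2295] [[0.998, 0.027, 0.049], [-0.056, 0.477, 0.877], [0.0, -0.879, 0.477]]
```

View pics/dw5.png

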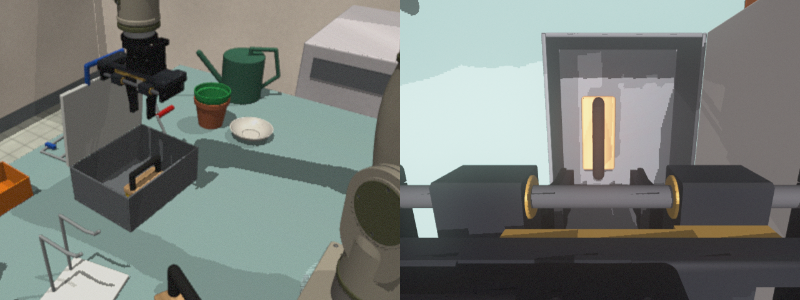

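The brush stands on its bristles in the chest (side 143,180; wrist 597,135), released, and the lid is still up. Moving to the knob with the hand tilted away from the lid.

step_arm:
  increments:
    - {"dx": -0.4,"dy": -1.0,"dz": -2.7,"ax": 0.7,"ay": 0,"az": 0}
    - {"dx": -0.7,"dy": -2.0,"dz": -5.5,"ax": 1.4,"ay": 0,"az": 0}
    - {"dx": -1.1,"dy": -3.0,"dz": -8.2,"ax": 2.1,"ay": 0,"az": 0}
    - {"dx": -1.5,"dy": -4.0,"dz": -11.0,"ax": 2.7,"ay": 0,"az": 0}
    - {"dx": -1.8,"dy": -5.0,"dz": -13.7,"ax": 3.4,"ay": 0,"az": 0}

```text
clock: 12.3
tool_pos: [0.5291, -0.1542, 0.3459]
tcp_rot: [-1.271, 0.036, -0.048]
contact_force: [0.6, 0.2, -0.3]
opening: 0.0402
```

step_arm:
  increments:
    - {"dx": 2.0,"dy": 0.2,"dz": -3.0,"ax": 0.5,"ay": 0,"az": 0}
    - {"dx": 4.0,"dy": 0.4,"dz": -6.0,"ax": 1.0,"ay": 0,"az": 0}
    - {"dx": 6.0,"dy": 0.7,"dz": -8.9,"ax": 1.4,"ay": 0,"az": 0}
    - {"dx": 8.0,"dy": 0.9,"dz": -11.9,"ax": 1.9,"ay": 0,"az": 0}
    - {"dx": 10.0,"dy": 1.1,"dz": -14.9,"ax": 2.3,"ay": 0,"az": 0}

```text
clock: 12.72
tool_pos: [0.622, -0.2993, 0.2897]
tcp_rot: [-1.07, 0.033, -0.05]
contact_force: [0.8, 0.6, 1.0]
opening: 0.0399
```

step_arm:
  increments:
    - {"dx": 0,"dy": 1.2,"dz": -0.1,"ax": 0,"ay": 0,"az": 0}
    - {"dx": 0,"dy": 2.4,"dz": -0.3,"ax": 0,"ay": 0,"az": 0}
    - {"dx": 0,"dy": 2.4,"dz": -0.4,"ax": 0,"ay": 0,"az": 0}
    - {"dx": 0,"dy": 2.4,"dz": -0.4,"ax": 0,"ay": 0,"az": 0}

```text
clock: 13.05
tool_pos: [0.6221, -0.2881, 0.269]
tcp_rot: [-1.072, 0.03, -0.048]
contact_force: [-0.2, 0.1, 0.7]
opening: 0.0403
```

Run:
```python
from station import r
from h import *
p,q=now(r); b=grab(r,'wrist','w7');a=grab(r,'side','d7');s=grab(r,'scene','s7')
cv2.imwrite('pics/sw7.png',np.hstack([cv2.resize(s['img'][100:340,100:420],(400,300)),cv2.resize(b['img'],(400,300))]))
P_=cloud(b);L=(P_-p)@q.as_matrix();hsv=cv2.cvtColor(b['img'],cv2.COLOR_BGR2HSV).astype(int)
m=((hsv[...,0]<8)|(hsv[...,0]>172))&(hsv[...,1]>120)&(P_[...,2]>.09)&(P_[...,2]<.17)&(abs(L[...,0])<.06)&(abs(L[...,2])<.1)
print('knob in tool',m.sum(),np.percentile(L[m],[3,50,97],axis=0).round(4) if m.any() else '')
print('want',((ch(.05,-.19,.132)-p)@q.as_matrix()).round(4),q.as_matrix().round(2).tolist())
plan(p,q,[pose(ch(.05,-.19,.132),YAW,.5)],step=.03)
```

```text
t 13.05 p [ 0.6221 -0.2881  0.269 ] F [-0.2  0.1  0.7] open 0.0403 q [ 0.84  0.69 -0.51  1.12 -0.15  1.57  0.36]
knob in tool 1990 [[-0.0081  0.143  -0.0119]
 [-0.0013  0.1557  0.0116]
 [ 0.0065  0.1704  0.0386]]
want [1.000e-04 1.563e-01 6.000e-04] [[1.0, 0.02, 0.05], [-0.05, 0.48, 0.88], [-0.0, -0.88, 0.48]]
[{"dx": -0.0, "dy": 2.6, "dz": 0.0, "ax": 0.0, "ay": 0.0, "az": -0.0}, {"dx": -0.0, "dy": 5.3, "dz": 0.0, "ax": 0.0, "ay": 0.0, "az": -0.0}, {"dx": -0.0, "dy": 7.9, "dz": 0.0, "ax": 0.0, "ay": 0.0, "az": -0.0}, {"dx": -0.0, "dy": 10.5, "dz": 0.1, "ax": 0.0, "ay": 0.0, "az": -0.0}]
end [ 0.6248 -0.2371  0.1773] [[0.999, 0.025, 0.048], [-0.054, 0.477, 0.877], [-0.001, -0.878, 0.478]]
```

View pics/sw7.png

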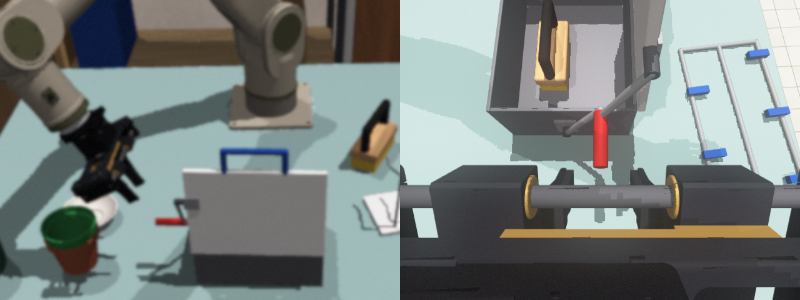

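The knob (wrist 600,138) is centred between the fingers, with the links well inside of it. Approach and close lightly.

step_arm:
  increments:
    - {"dx": -0.1,"dy": 2.6,"dz": 0.1,"ax": 0,"ay": 0,"az": 0}
    - {"dx": -0.1,"dy": 5.3,"dz": 0.2,"ax": 0,"ay": 0,"az": 0}
    - {"dx": -0.1,"dy": 7.9,"dz": 0.3,"ax": 0,"ay": 0,"az": 0}
    - {"dx": -0.1,"dy": 10.4,"dz": 0.3,"ax": 0,"ay": 0,"az": 0}
    - {"dx": -0.1,"dy": 10.4,"dz": 0.3,"ax": 0,"ay": 0,"az": 0}

```text
clock: 13.62
tool_pos: [0.6232, -0.234, 0.1766]
tcp_rot: [-1.071, 0.032, -0.045]
contact_force: [-0.1, 0.8, -0.1]
opening: 0.0398
```

step_arm:
  increments:
    - {"dx": 0,"dy": 0,"dz": 0,"ax": 0,"ay": 0,"az": 0}
    - {"dx": 0,"dy": 0,"dz": 0,"ax": 0,"ay": 0,"az": 0}
    - {"dx": 0,"dy": 0,"dz": 0,"ax": 0,"ay": 0,"az": 0}
    - {"dx": 0,"dy": 0,"dz": 0,"ax": 0,"ay": 0,"az": 0}
    - {"dx": 0,"dy": 0,"dz": 0,"ax": 0,"ay": 0,"az": 0}
  grip: 0.8
  newtons: 15

```text
clock: 14.03
tool_pos: [0.6239, -0.2386, 0.1802]
tcp_rot: [-1.074, 0.031, -0.051]
contact_force: [-9.6, -2.1, 11.4]
opening: 0.0153
```

step_arm:
  increments:
    - {"dx": 0,"dy": 0,"dz": 0,"ax": 0,"ay": 0,"az": 0}
    - {"dx": 0,"dy": 0,"dz": 0,"ax": 0,"ay": 0,"az": 0}
    - {"dx": 0,"dy": 0,"dz": 0,"ax": 0,"ay": 0,"az": 0}

```text
clock: 14.28
tool_pos: [0.6238, -0.2386, 0.1804]
tcp_rot: [-1.074, 0.031, -0.051]
contact_force: [-6.5, -2.2, 6.3]
opening: 0.0154
```

Run:
```python
from station import r
from h import *
p,q=now(r); print('grasp-knob',(p+q.apply([0,.051,0])-ch(.05,-.19,.132)).round(4))
g0=ch(.05,-.19,.132); A0=np.arctan2(.082,.05); A1=np.arctan2(-.010,-.095)%(2*np.pi)
w=[]
for a in np.linspace(A0,A1,46)[1:]:
    w.append((p+ch(.0957*np.cos(a),-.19,.05+.0957*np.sin(a))-g0,q,.045))
plan(p,q,w,dec=2)
```

```text
t 14.28 p [ 0.6238 -0.2386  0.1804] F [-6.5 -2.2  6.3] open 0.0154 q [ 0.82  0.7  -0.53  1.31 -0.14  1.37  0.36]
grasp-knob [-0.0009 -0.0014  0.0035]
[{"dx": -0.43, "dy": -0.18, "dz": 0.1, "ax": 0.0, "ay": 0.0, "az": 0.0}, {"dx": -0.85, "dy": -0.37, "dz": 0.2, "ax": 0.0, "ay": 0.0, "az": 0.0}, {"dx": -1.28, "dy": -0.54, "dz": 0.29, "ax": 0.0, "ay": 0.0, "az": 0.0}, {"dx": -1.72, "dy": -0.7, "dz": 0.37, "ax": 0.0, "ay": 0.0, "az": 0.0}, {"dx": -2.17, "dy": -0.83, "dz": 0.44, "ax": 0.0, "ay": 0.0, "az": 0.0}]
[{"dx": -0.45, "dy": -0.11, "dz": 0.06, "ax": 0.0, "ay": 0.0, "az": 0.0}, {"dx": -0.91, "dy": -0.2, "dz": 0.11, "ax": 0.0, "ay": 0.0, "az": 0.0}, {"dx": -1.38, "dy": -0.28, "dz": 0.15, "ax": 0.0, "ay": 0.0, "az": 0.0}, {"dx": -1.85, "dy": -0.33, "dz": 0.18, "ax": 0.0, "ay": 0.0, "az": 0.0}, {"dx": -2.32, "dy": -0.36, "dz": 0.2, "ax": 0.0, "ay": 0.0, "az": 0.0}]
[{"dx": -0.47, "dy": -0.02, "dz": 0.0, "ax": 0.0, "ay": 0.0, "az": 0.0}, {"dx": -0.94, "dy": -0.01, "dz": -0.0, "ax": 0.0, "ay": 0.0, "az": 0.0}, {"dx": -1.42, "dy": 0.02, "dz": -0.02, "ax": 0.0, "ay": 0.0, "az": 0.0}, {"dx
[... 1731 characters left out ...]
.0, "az": 0.0}, {"dx": -0.44, "dy": 1.19, "dz": -0.64, "ax": 0.0, "ay": 0.0, "az": 0.0}, {"dx": -0.54, "dy": 1.59, "dz": -0.86, "ax": 0.0, "ay": 0.0, "az": 0.0}, {"dx": -0.62, "dy": 2.0, "dz": -1.08, "ax": 0.0, "ay": 0.0, "az": 0.0}]
[{"dx": -0.05, "dy": 0.42, "dz": -0.22, "ax": 0.0, "ay": 0.0, "az": 0.0}, {"dx": -0.09, "dy": 0.83, "dz": -0.45, "ax": 0.0, "ay": 0.0, "az": 0.0}, {"dx": -0.09, "dy": 1.25, "dz": -0.67, "ax": 0.0, "ay": 0.0, "az": 0.0}, {"dx": -0.08, "dy": 1.66, "dz": -0.9, "ax": 0.0, "ay": 0.0, "az": 0.0}, {"dx": -0.04, "dy": 2.08, "dz": -1.12, "ax": 0.0, "ay": 0.0, "az": 0.0}]
end [ 0.4789 -0.2306  0.0883] [[0.998, 0.027, 0.05], [-0.057, 0.476, 0.878], [-0.001, -0.879, 0.476]]
```

step_arm:
  increments:
    - {"dx": -0.43,"dy": -0.18,"dz": 0.1,"ax": 0,"ay": 0,"az": 0}
    - {"dx": -0.85,"dy": -0.37,"dz": 0.2,"ax": 0,"ay": 0,"az": 0}
    - {"dx": -1.28,"dy": -0.54,"dz": 0.29,"ax": 0,"ay": 0,"az": 0}
    - {"dx": -1.72,"dy": -0.7,"dz": 0.37,"ax": 0,"ay": 0,"az": 0}
    - {"dx": -2.17,"dy": -0.83,"dz": 0.44,"ax": 0,"ay": 0,"az": 0}

```text
clock: 14.7
tool_pos: [0.6021, -0.2373, 0.1887]
tcp_rot: [-1.074, 0.031, -0.052]
contact_force: [1.7, -5.1, -2.3]
opening: 0.0152
```

step_arm:
  increments:
    - {"dx": -0.45,"dy": -0.11,"dz": 0.06,"ax": 0,"ay": 0,"az": 0}
    - {"dx": -0.91,"dy": -0.2,"dz": 0.11,"ax": 0,"ay": 0,"az": 0}
    - {"dx": -1.38,"dy": -0.28,"dz": 0.15,"ax": 0,"ay": 0,"az": 0}
    - {"dx": -1.85,"dy": -0.33,"dz": 0.18,"ax": 0,"ay": 0,"az": 0}
    - {"dx": -2.32,"dy": -0.36,"dz": 0.2,"ax": 0,"ay": 0,"az": 0}

```text
clock: 15.12
tool_pos: [0.5788, -0.2358, 0.1927]
tcp_rot: [-1.074, 0.031, -0.052]
contact_force: [0.7, -5.4, -3.0]
opening: 0.0155
```

```bash
cat >> h.py <<'E'
def kn(r):
    p,q=now(r); g=p+q.apply([0,.051,0])-np.r_[CH,0]; c,s=np.cos(YAW),np.sin(YAW)
    g=np.array([g[0]*c+g[1]*s,-g[0]*s+g[1]*c,g[2]]); v=g-[0,0,.05]
    print('grasp chest',g.round(4),'rad',np.hypot(v[0],v[2]).round(4),'ang',np.degrees(np.arctan2(v[2],v[0])).round(1)); return p,q
E
python3 - <<'E'
from station import r
from h import *
kn(r); a=grab(r,'side','d8'); s=grab(r,'scene','s8'); 
cv2.imwrite('pics/sd8.png',np.hstack([cv2.resize(s['img'][100:340,100:420],(400,300)),cv2.resize(a['img'][60:360,160:560],(400,300))]))
E
```

```text
t 15.12 p [ 0.5788 -0.2358  0.1927] F [ 0.7 -5.4 -3. ] open 0.0155 q [ 0.88  0.61 -0.54  1.42 -0.17  1.36  0.39]
grasp chest [ 0.0041 -0.1912  0.1479] rad 0.0979 ang 87.6
```

View pics/sd8.png

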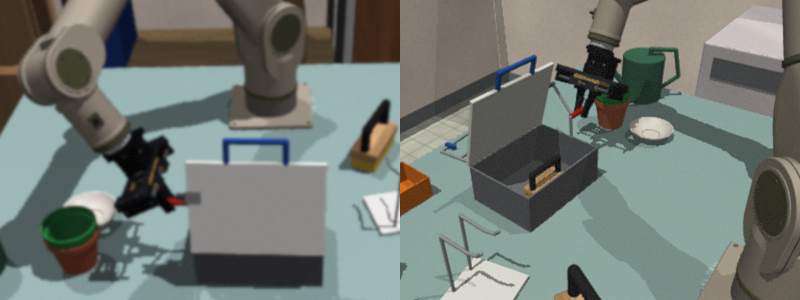

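The knee is broken: the lid leans forward under control with the knob still in the fingers. Continuing along the circle.

step_arm:
  increments:
    - {"dx": -0.47,"dy": -0.02,"dz": 0,"ax": 0,"ay": 0,"az": 0}
    - {"dx": -0.94,"dy": -0.01,"dz": 0,"ax": 0,"ay": 0,"az": 0}
    - {"dx": -1.42,"dy": 0.02,"dz": -0.02,"ax": 0,"ay": 0,"az": 0}
    - {"dx": -1.89,"dy": 0.07,"dz": -0.05,"ax": 0,"ay": 0,"az": 0}
    - {"dx": -2.35,"dy": 0.14,"dz": -0.09,"ax": 0,"ay": 0,"az": 0}
  newtons: 20

```text
clock: 15.63
tool_pos: [0.5557, -0.2345, 0.1908]
tcp_rot: [-1.074, 0.031, -0.051]
contact_force: [0.1, -5.1, -3.3]
opening: 0.0152
```

step_arm:
  increments:
    - {"dx": -0.46,"dy": 0.09,"dz": -0.05,"ax": 0,"ay": 0,"az": 0}
    - {"dx": -0.92,"dy": 0.2,"dz": -0.11,"ax": 0,"ay": 0,"az": 0}
    - {"dx": -1.37,"dy": 0.33,"dz": -0.18,"ax": 0,"ay": 0,"az": 0}
    - {"dx": -1.81,"dy": 0.48,"dz": -0.26,"ax": 0,"ay": 0,"az": 0}
    - {"dx": -2.24,"dy": 0.65,"dz": -0.35,"ax": 0,"ay": 0,"az": 0}

```text
clock: 16.05
tool_pos: [0.5332, -0.2332, 0.1836]
tcp_rot: [-1.074, 0.031, -0.051]
contact_force: [-0.1, -5.5, -2.0]
opening: 0.0152
```

Run:
```python
from station import r
from h import *
kn(r)
```

```text
t 16.05 p [ 0.5332 -0.2332  0.1836] F [-0.1 -5.5 -2. ] open 0.0152 q [ 0.95  0.54 -0.55  1.55 -0.19  1.32  0.45]
grasp chest [-0.0416 -0.191   0.1387] rad 0.098 ang 115.1
```

step_arm:
  increments:
    - {"dx": -0.42,"dy": 0.18,"dz": -0.1,"ax": 0,"ay": 0,"az": 0}
    - {"dx": -0.83,"dy": 0.39,"dz": -0.22,"ax": 0,"ay": 0,"az": 0}
    - {"dx": -1.23,"dy": 0.61,"dz": -0.34,"ax": 0,"ay": 0,"az": 0}
    - {"dx": -1.62,"dy": 0.85,"dz": -0.47,"ax": 0,"ay": 0,"az": 0}
    - {"dx": -1.99,"dy": 1.1,"dz": -0.61,"ax": 0,"ay": 0,"az": 0}

```text
clock: 16.47
tool_pos: [0.5131, -0.2321, 0.1709]
tcp_rot: [-1.074, 0.031, -0.051]
contact_force: [-2.2, -5.0, -2.2]
opening: 0.0155
```

step_arm:
  increments:
    - {"dx": -0.36,"dy": 0.27,"dz": -0.14,"ax": 0,"ay": 0,"az": 0}
    - {"dx": -0.7,"dy": 0.56,"dz": -0.3,"ax": 0,"ay": 0,"az": 0}
    - {"dx": -1.03,"dy": 0.86,"dz": -0.46,"ax": 0,"ay": 0,"az": 0}
    - {"dx": -1.34,"dy": 1.18,"dz": -0.64,"ax": 0,"ay": 0,"az": 0}
    - {"dx": -1.63,"dy": 1.51,"dz": -0.81,"ax": 0,"ay": 0,"az": 0}

```text
clock: 16.88
tool_pos: [0.4967, -0.2311, 0.1535]
tcp_rot: [-1.074, 0.032, -0.05]
contact_force: [-1.2, -5.7, -2.4]
opening: 0.0151
```

Run:
```python
from station import r
from h import *
kn(r); a=grab(r,'side','d9'); s=grab(r,'scene','s9'); 
cv2.imwrite('pics/sd9.png',np.hstack([cv2.resize(s['img'][100:340,100:420],(400,300)),cv2.resize(a['img'][60:360,160:560],(400,300))]))
```

```text
t 16.88 p [ 0.4967 -0.2311  0.1535] F [-1.2 -5.7 -2.4] open 0.0151 q [ 1.    0.51 -0.55  1.66 -0.2   1.26  0.5 ]
grasp chest [-0.0782 -0.1909  0.1087] rad 0.0978 ang 143.1
```

View pics/sd9.png

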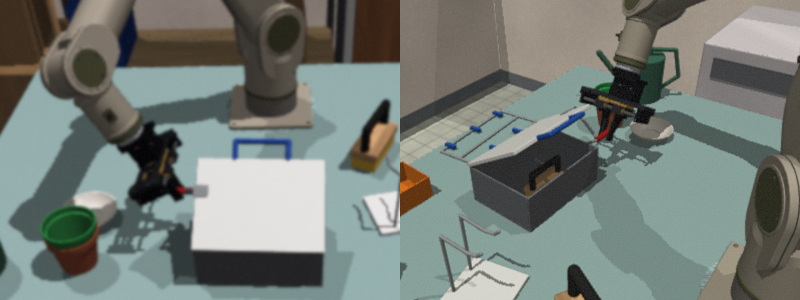

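The lid is about 25° from shut, with the knob held and the brush upright inside. Continuing.

step_arm:
  increments:
    - {"dx": -0.27,"dy": 0.34,"dz": -0.19,"ax": 0,"ay": 0,"az": 0}
    - {"dx": -0.52,"dy": 0.69,"dz": -0.38,"ax": 0,"ay": 0,"az": 0}
    - {"dx": -0.75,"dy": 1.05,"dz": -0.58,"ax": 0,"ay": 0,"az": 0}
    - {"dx": -0.96,"dy": 1.42,"dz": -0.78,"ax": 0,"ay": 0,"az": 0}
    - {"dx": -1.15,"dy": 1.8,"dz": -0.99,"ax": 0,"ay": 0,"az": 0}

```text
clock: 17.4
tool_pos: [0.4852, -0.2305, 0.1329]
tcp_rot: [-1.074, 0.032, -0.05]
contact_force: [-2.9, -5.6, -2.8]
opening: 0.0152
```

step_arm:
  increments:
    - {"dx": -0.17,"dy": 0.39,"dz": -0.21,"ax": 0,"ay": 0,"az": 0}
    - {"dx": -0.32,"dy": 0.79,"dz": -0.42,"ax": 0,"ay": 0,"az": 0}
    - {"dx": -0.44,"dy": 1.19,"dz": -0.64,"ax": 0,"ay": 0,"az": 0}
    - {"dx": -0.54,"dy": 1.59,"dz": -0.86,"ax": 0,"ay": 0,"az": 0}
    - {"dx": -0.62,"dy": 2.0,"dz": -1.08,"ax": 0,"ay": 0,"az": 0}

```text
clock: 17.82
tool_pos: [0.4791, -0.2302, 0.1101]
tcp_rot: [-1.074, 0.032, -0.05]
contact_force: [-1.9, -5.9, -4.3]
opening: 0.0155
```

Run:
```python
from station import r
from h import *
kn(r)
```

```text
t 17.82 p [ 0.4791 -0.2302  0.1101] F [-1.9 -5.9 -4.3] open 0.0155 q [ 1.01  0.54 -0.54  1.72 -0.19  1.17  0.54]
grasp chest [-0.0958 -0.191   0.0653] rad 0.097 ang 170.9
```

step_arm:
  increments:
    - {"dx": -0.05,"dy": 0.42,"dz": -0.22,"ax": 0,"ay": 0,"az": 0}
    - {"dx": -0.09,"dy": 0.83,"dz": -0.45,"ax": 0,"ay": 0,"az": 0}
    - {"dx": -0.09,"dy": 1.25,"dz": -0.67,"ax": 0,"ay": 0,"az": 0}
    - {"dx": -0.08,"dy": 1.6,"dz": -0.87,"ax": 0,"ay": 0,"az": 0}
    - {"dx": -0.04,"dy": 1.9,"dz": -1.04,"ax": 0,"ay": 0,"az": 0}

```text
clock: 18.23
tool_pos: [0.4787, -0.2301, 0.0883]
tcp_rot: [-1.074, 0.032, -0.05]
contact_force: [-3.4, -5.5, -4.3]
opening: 0.0154
```

step_arm:
  increments:
    - {"dx": 0,"dy": 0.1,"dz": -0.05,"ax": 0,"ay": 0,"az": 0}
    - {"dx": 0,"dy": 0.2,"dz": -0.1,"ax": 0,"ay": 0,"az": 0}
    - {"dx": 0,"dy": 0.3,"dz": -0.15,"ax": 0,"ay": 0,"az": 0}
    - {"dx": 0,"dy": 0.3,"dz": -0.15,"ax": 0,"ay": 0,"az": 0}

```text
clock: 18.57
tool_pos: [0.4791, -0.2302, 0.0863]
tcp_rot: [-1.074, 0.031, -0.051]
contact_force: [-6.8, -6.0, 6.5]
opening: 0.0151
```

```bash
cat > lid.py <<'E'
from h import *
def lid(r,n):
    d=grab(r,'scene',n);P_=cloud(d);h=cv2.cvtColor(d['img'],cv2.COLOR_BGR2HSV)
    k=P_-[CH[0],CH[1],0];c,s=np.cos(YAW),np.sin(YAW);x=k[...,0]*c+k[...,1]*s;y=-k[...,0]*s+k[...,1]*c;z=k[...,2]
    m=(abs(x)<.08)&(abs(y)<.1)&(z>.09)&(h[...,1]<50)
    print('lid slope,z0',np.polyfit(x[m],z[m],1).round(4))
E
python3 - <<'E'
from station import r
from lid import *
kn(r); lid(r,'s10'); d=load('scene0')
E
```

```text
t 18.57 p [ 0.4791 -0.2302  0.0863] F [-6.8 -6.   6.5] open 0.0151 q [ 1.01  0.58 -0.53  1.73 -0.18  1.13  0.55]
grasp chest [-0.0958 -0.191   0.0414] rad 0.0962 ang -174.9
lid slope,z0 [-0.0008  0.1099]
```

The lid is flat on the rim (slope about 0, z 0.110) and the force has turned upward. Release and withdraw.

step_arm:
  increments:
    - {"dx": 0,"dy": 0,"dz": 0,"ax": 0,"ay": 0,"az": 0}
    - {"dx": 0,"dy": 0,"dz": 0,"ax": 0,"ay": 0,"az": 0}
    - {"dx": 0,"dy": 0,"dz": 0,"ax": 0,"ay": 0,"az": 0}
    - {"dx": 0,"dy": 0,"dz": 0,"ax": 0,"ay": 0,"az": 0}
    - {"dx": 0,"dy": 0,"dz": 0,"ax": 0,"ay": 0,"az": 0}
  grip: 4.2

```text
clock: 19.03
tool_pos: [0.4797, -0.229, 0.0857]
tcp_rot: [-1.073, 0.03, -0.051]
contact_force: [0.5, -0.3, -0.6]
opening: 0.0384
```

step_arm:
  increments:
    - {"dx": 0,"dy": -1,"dz": 0,"ax": 0,"ay": 0,"az": 0}
    - {"dx": 0,"dy": -3,"dz": 0,"ax": 0,"ay": 0,"az": 0}
    - {"dx": 0,"dy": -6,"dz": 0,"ax": 0,"ay": 0,"az": 0}
    - {"dx": 0,"dy": -9,"dz": 0,"ax": 0,"ay": 0,"az": 0}
    - {"dx": 0,"dy": -12,"dz": 0,"ax": 0,"ay": 0,"az": 0}

```text
clock: 19.45
tool_pos: [0.4761, -0.2874, 0.1931]
tcp_rot: [-1.073, 0.03, -0.051]
contact_force: [0.6, 0.2, 0.5]
opening: 0.0417
```

step_arm:
  increments:
    - {"dx": 0,"dy": 0,"dz": 0,"ax": 0,"ay": 0,"az": 0}
    - {"dx": 0,"dy": 0,"dz": 0,"ax": 0,"ay": 0,"az": 0}
    - {"dx": 0,"dy": 0,"dz": 0,"ax": 0,"ay": 0,"az": 0}
    - {"dx": 0,"dy": 0,"dz": 0,"ax": 0,"ay": 0,"az": 0}

```text
clock: 19.78
tool_pos: [0.476, -0.2859, 0.1903]
tcp_rot: [-1.072, 0.031, -0.05]
contact_force: [-0.1, -0.5, 0.9]
opening: 0.0417
```

Run:
```python
from station import r
from lid import *
kn(r); lid(r,'s11'); a=grab(r,'side','d11')
cv2.imwrite('pics/sd11.png',np.hstack([cv2.resize(load('s11')['img'],(400,300)),cv2.resize(a['img'],(400,300))]))
```

```text
t 19.78 p [ 0.476  -0.2859  0.1903] F [-0.1 -0.5  0.9] open 0.0417 q [ 1.06  0.5  -0.53  1.58 -0.19  1.37  0.56]
grasp chest [-0.0959 -0.2466  0.1455] rad 0.1353 ang 135.1
lid slope,z0 [-1.0e-04  1.1e-01]
```

View pics/sd11.png

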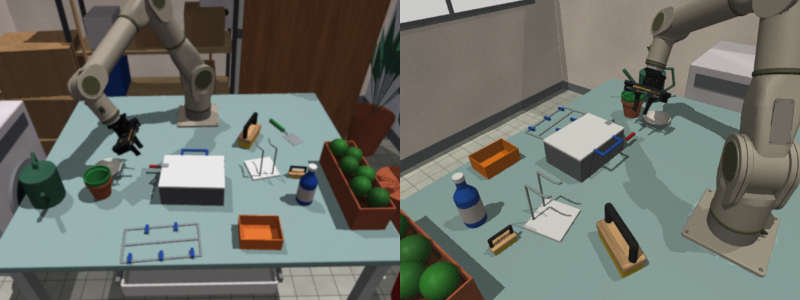

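The lid is shut, the stay folded, the prongs empty, the hand clear, and the pots, dish and bottle look to be where they were.

```bash
python3 -c "
from station import r
print(r.hand_in())"
```

```text
the job is handed in; nothing more can be done
None
```

The job is done and handed in at about 20 s of the 72 s allowed; the hand-in gave no verdict.

- **Lid raised:** I lifted it by the blue bar until the stay locked, then let go, and it stayed up by itself.
- **Brush:** I took the middle-sized brush off the prongs and set it on its bristles in the chest. Pictures taken with the lid open showed it upright there. It cannot be seen under the shut lid, so its final pose is unchecked.
- **Lid lowered:** I broke the knee at the red knob and guided the lid down over about 4 s, with the knob held the whole way.

**Last checks:** the lid's measured slope is about 0, with its top at 0.110 m as at the start, so it reads as shut. The arm was clear of everything, with only noise on the force reading. By eye, the pots, dish and bottle were where they began; I did not measure them again. My first batch of moves was refused over its input format and nothing moved; no other check failed or disagreed.

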